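Cover the power-supply box

ROBOT

A 6-joint arm with a two-finger parallel gripper is mounted at the origin on the work surface. World frame = base frame: x ahead of the robot, y to its left, z up, the work surface at z = 0. Lengths are in m, angles in rad, forces in N, time in s.
With the tool pointing down it reaches from about 0.35 to 0.925 m from the base axis. Payload 6.4 kg.
Tool frame: the origin (TCP) lies on the centre line of the jaws, within the pads' length; the fingertips stand 8 mm ahead of it and the grasp point (between the pads) lies 11 mm behind it; x points along the fingers, y is the direction in which the jaws open and shut, and the axes are right-handed (so a half turn about x gives the same grasp; the last joint's range is limited). The gripper opens to 85 mm and grips with 20 to 120 N. Pads are 22 mm wide; open, the fingers measure 114 mm over their backs; the gripper's body (76 mm by 85 mm) begins 54 mm behind the grasp point. The pads swing forward as they close: fully open they stand 13 mm farther back than shut.
Start: joints at [-1.317, 0.245, 1.558, -0, 1.339, -0.174], TCP at [0.27, -0.591, 0.239] pointing down, gripper open.
Joint ranges: [-3.13, 3.13], [-1.02, 2.26], [0.13, 2.54], [-0.95, 4.09], [0.21, 2.88], [-2.74, 2.74]. Speed limits (rad/s): [2.57, 2.57, 3.14, 3.14, 3.14, 3.14].

INTERFACE

Orientations are given as [roll, pitch, yaw] about the fixed x, y, z axes, in that order (R = Rz(yaw) Ry(pitch) Rx(roll)).
In Python, from rig import * gives the robot as it stands.
- The arm moves only by the tool servo_tool, never from a script. Its arguments are lists of equal length, an entry for each row: "slide": the shift along the tool's x, y, z in m, a list of three; "delta_rot": the turn, a rotation vector about the tool's x, y, z in rad, a list of three; "claw": the gripper's target within -1 to 1 (fully open at 1, half-way at 0, shut at -1). In form: {"slide": [[dx, dy, dz], ...], "delta_rot": [[wx, wy, wz], ...], "claw": [claw, ...]}. A call has 1 to 12 rows; each row is the pose to reach, as a shift and turn from the pose commanded when the call began, along the tool's axes at that moment; what a row does not reach only later rows make up. A row lasts 1/10 s, in which the tool goes at most 50 mm and 8.59 degrees, less where a joint would pass 70% of its speed; a pose out of reach is approached as far as the arm can. A call with a gripper value outside its range is refused whole. The fingers move at their own pace and stop on an object; "newtons" is the grip in N (left out, the last holds). Time passes only in rows, so rows that repeat a pose let the fingers close. It gives the time, the measured TCP pose, the force and the opening at its end, in the units of the state.
- observe(): the state, without advancing time (a new reading comes with each control period).
- capture(name): name is "scene" or "side" or "wrist"; returns the picture (480x640x3 uint8, blue, green, red); there is no depth.
- calibration(name): a dict with "mtx" (3x3 intrinsics, pixels), "D" ([k1, k2, p1, p2, k3] as OpenCV has them; the pictures are not rectified), "eye" and "attitude" of the camera in the world; the wrist camera has in their place "T_tool_cam" (4x4, takes a point from camera to tool coordinates, whose origin is the TCP and whose axes are the tool frame's). Camera axes: x right, y up, looking along -z (the intrinsics and any distortion apply to the point x, -y, -z); pixel columns grow to the right and rows downward; lengths in m; the calibration is good to about 2 mm. A picture is of the moment at which its call begins: read the wrist's pose just before it. calibration takes no time and is no camera call.
- finish_job(): hands the job in, once; it reports no verdict.
The state is a dict: "time": time; "qpos": joint angles; "qd": joint speeds; "joint_torque": joint torques, N m; "tcp_pos": TCP position; "tcp_rot": TCP orientation; "ft_force": force on the tool from outside, world axes, zero at the start; "ft_torque": the same for the moment, N m; "finger_gap": finger opening in m.
Only numpy, scipy, OpenCV 4.12 (cv2) and the standard library are available. Lean on these libraries where they do the work, as an engineer would, in place of code of your own. Each camera call takes 0.05 s, during which the arm holds its last target.

TASK

Swing the spring-loaded hold-down finger of the jig up and over until it stays open by itself, then take the finned cover plate out of the jig. Lower it gently, without dropping it, onto the open box that has the same outline, so that it lies flat with all four edges flush, and let go. Leave the box and everything else where they stand.

Things in the scene. Friction and masses are not known exactly. Their poses are not given: they have to be found in the camera images.
- cover_centre (a point): Centre of the cover, half-way up: 18 mm above its flat underside, 18 mm below its top; x, y along its sides, z up. Bare aluminium plate 90 (x) x 120 (y) x 6 mm, no lip, about 0.25 kg, with a dark finned heat sink on its middle, 28 (x) x 60 (y) x 30 mm tall, to be gripped across its 28 mm. Half a turn makes no difference. It starts in the jig, its x, y along the jig's.
- jig: Fixed jig; origin at table level under the middle of the cover as it starts, x towards the hinge. Black slab 150 mm wide (y), from x = -60 to +170 mm, 20 mm tall; the cover lies on it between low stops, 4 mm tall and 1.5 mm from its edges, and lifts straight out. Two steel cheeks 34 mm long, 38 mm wide over both, carry the hinge and rise 82 mm above the table.
- jig_hinge (a point): Middle of the hold-down finger's hinge axis on the jig: 72 mm above the table, 121 mm along the jig's +x from the cover's middle. Its y axis is the hinge axis, x points from the cover to the hinge, z up; this frame does not turn with the finger.
- finger_bar (a point): Middle of the round steel cross bar, 12 mm thick, 102 mm long along y, at the finger's free end: 85 mm from the hinge on the cover's side and 11 mm above it when down (27 mm above the fins). The finger's 14 mm wide arm runs under the bar's middle, so pinch the bar beside it, e.g. 28 mm out. A spindle with a rubber foot below presses the cover's edge. This frame turns with the finger.
- finger (a joint): Angle of the hold-down finger, rad: 0 = down on the cover, growing as its free end swings up and away from the cover, 1.57 = arm upright, 1.9 = fully open, leaning away. Its over-centre coil spring (beside the arm, near the hinge) presses it down below about 1.0 (some 3 N at the bar when down); past about 1.1 it goes on to 1.9 by itself and stays.
- box_rim (a point): Centre of the rim of the open aluminium box that the cover belongs to, x, y along its sides, z up. 90 (x) x 120 (y) x 45 mm tall outside, walls 5 mm, loose on the table, about 0.7 kg, a green board inside below the rim. This point is at the level of the rim, 45 mm above the table, where the cover's underside must lie.
- smallbox_rim (a point): Centre of the rim of a similar but smaller open aluminium box, 70 (x) x 90 (y) x 45 mm tall: not the cover's. Leave it. It and the right box stand in either place.
- spool: Aluminium spool standing on end, 60 mm wide, 50 mm tall, origin at its underside. Leave it.
- driver: Screwdriver with a black handle lying on the table, 180 mm long. Leave it.
Not all that is in view belongs to the job. What is shaped like the part that bears cover_centre but brown, orange or purple is not meant.

How it is judged:
By the outcome, as a careful person would: the job done as asked, in the order asked, and still so for the second after the job is handed in, with the robot touching nothing.
It also fails if it takes over 50 s, if anything falls off the work surface, if the arm or the gripper's body presses on something with over 40 N, if the wrist force passes 120 N, or if a joint passes its speed limit or range.

## Working session

There is one attempt and no reset: what is moved stays moved. The work goes in short steps, Python scripts to look and compute and a tool call to move; the robot and the scene stay as the last step left them, time stands still between calls to the robot, and variables do not carry over. Pictures are saved under pics/ and viewed, and the job is handed in when it is done.

Besides the shell and the picture viewer there is one more tool, called in YAML: its name, and indented under it one key for each argument. servo_tool: Moves the arm, as the interface text tells. Its arguments: {"type":"object","properties":{"slide":{"type":"array"},"delta_rot":{"type":"array"},"claw":{"type":"array"},"newtons":{"type":"number"}},"required":["slide","delta_rot","claw"]}

```bash
ls; mkdir -p pics; python3 - <<'E'
from rig import *
import cv2
print(observe())
for n in ("scene","side","wrist"):
    c=calibration(n); print(n,c)
    cv2.imwrite(f"pics/{n}0.png",capture(n))
E
```

```text
pics
{'time': 0.0, 'qpos': array([-1.31711789e+00,  2.45794872e-01,  1.55904054e+00, -3.07088188e-05,
        1.33866880e+00, -1.74125553e-01]), 'qd': array([-3.78935284e-04, -8.56848836e-04, -1.59369550e-03,  6.02733547e-04,
        6.04265621e-04, -3.81780912e-05]), 'joint_torque': array([-2.33826913e-04, -4.29513896e+01, -3.26125467e+01, -2.06625004e-04,
        5.25267678e-03, -3.69323079e-07]), 'tcp_pos': array([ 0.26951207, -0.59089159,  0.23817832]), 'tcp_rot': array([-1.72929629,  1.56888454,  1.84010745]), 'ft_force': array([-0.29075219,  0.24358999, -0.04411745]), 'ft_torque': array([-0.02232656, -0.00399651,  0.03452132]), 'finger_gap': 0.08544907533868636}
scene {'mtx': array([[445.3505598 ,   0.        , 315.48524922],
       [  0.        , 445.3505598 , 241.55941287],
       [  0.        ,   0.        ,   1.        ]]), 'D': array([-0.04760921,  0.        ,  0.        ,  0.        ,  0.        ]), 'eye': array([0.90939474, 0.4245918 , 0.77290429]), 'attitude': array([ 0.67130569, -0.00247228,  2.23392415])}
side {'mtx': array([[603.42002824,   0.        , 328.14777258],
[... 199 characters left out ...]
.17443748, 1.00499344, 0.81464786]), 'attitude': array([ 0.93070342,  0.01928742, -2.82486783])}
wrist {'mtx': array([[342.01662187,   0.        , 317.61347283],
       [  0.        , 342.01662187, 232.35786751],
       [  0.        ,   0.        ,   1.        ]]), 'D': array([-0.04457394,  0.        ,  0.        ,  0.        ,  0.        ]), 'T_tool_cam': array([[-2.50714944e-05,  2.65680787e-01, -9.64061055e-01,
        -1.33762564e-01],
       [ 9.99999990e-01,  1.40802888e-04,  1.27970401e-05,
        -7.43733444e-04],
       [ 1.39142508e-04, -9.64061046e-01, -2.65680788e-01,
        -6.79865899e-02],
       [ 0.00000000e+00,  0.00000000e+00,  0.00000000e+00,
         1.00000000e+00]])}
```

View pics/scene0.png

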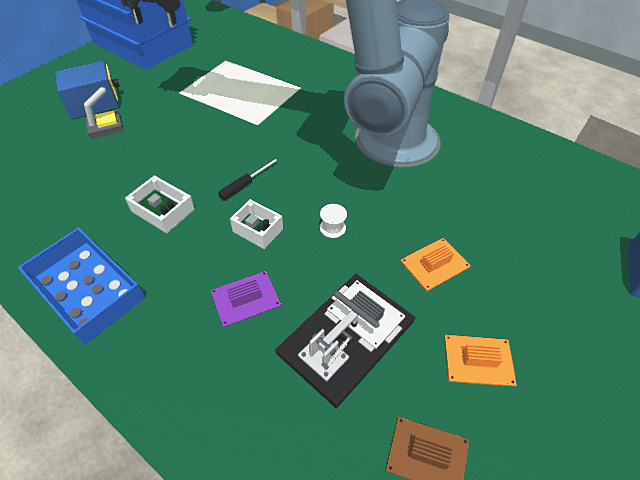

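View pics/side0.png

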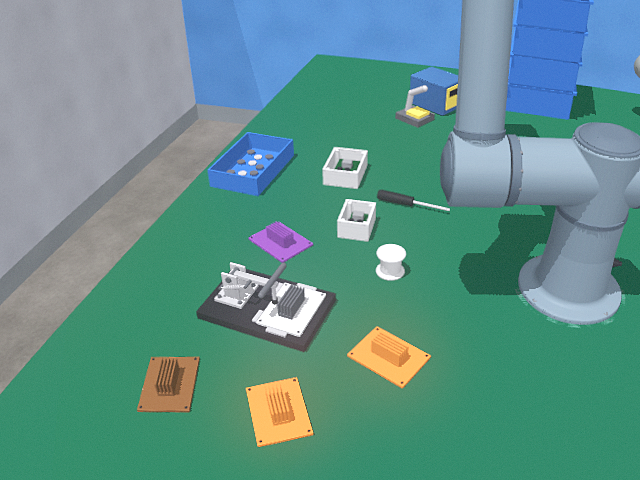

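View pics/wrist0.png

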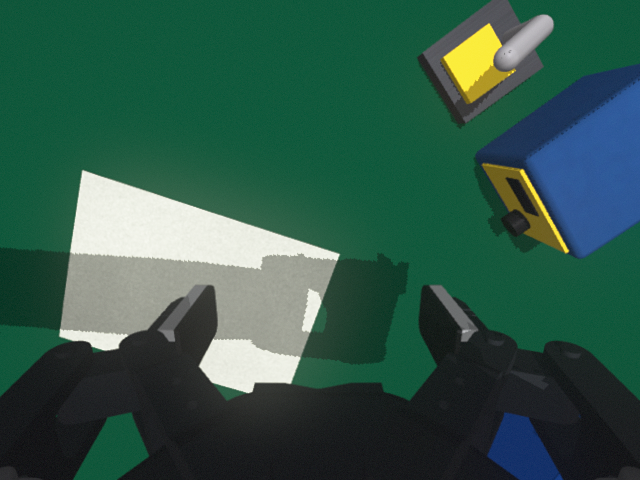

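Cover candidates in the scene picture: aluminium plate in the jig (368,312), orange (437,262), orange (480,358), brown (430,450) and purple (245,297). I choose the aluminium one in the jig. Box candidates are (160,203), which looks larger, and (257,222). I'll check these with close crops.

```bash
cat > h.py <<'E'
import numpy as np, cv2
from scipy.spatial.transform import Rotation as R
from scipy.optimize import least_squares
from rig import *
def cam(n,st=None):
    c=calibration(n)
    if n=="wrist":
        T=np.eye(4);T[:3,:3]=R.from_euler('xyz',st['tcp_rot']).as_matrix();T[:3,3]=st['tcp_pos']
        T=T@c['T_tool_cam']
    else:
        T=np.eye(4);T[:3,:3]=R.from_euler('xyz',c['attitude']).as_matrix();T[:3,3]=c['eye']
    return dict(T=T,K=c['mtx'],D=c['D'])
def proj(c,P):
    P=np.atleast_2d(P); p=(P-c['T'][:3,3])@c['T'][:3,:3]*[1,-1,-1]
    return cv2.projectPoints(p.reshape(-1,1,3),np.zeros(3),np.zeros(3),c['K'],c['D'])[0].reshape(-1,2)
def ray(c,uv):
    q=cv2.undistortPoints(np.float64(uv).reshape(1,1,2),c['K'],c['D']).ravel()
    return c['T'][:3,3],c['T'][:3,:3]@np.array([q[0],-q[1],-1])
def onz(c,uv,z):
    o,d=ray(c,uv); return o+d*(z-o[2])/d[2]
def tri(obs):
    A=np.zeros((3,3));b=np.zeros(3)
    for c,uv in obs:
        o,d=ray(c,uv);d=d/np.linalg.norm(d);M=np.eye(3)-np.outer(d,d);A+=M;b+=M@o
    return np.linalg.solve(A,b)
E
python3 - <<'E'
import cv2
def crop(f,x0,y0,w,h,s,o):
    cv2.imwrite(o,cv2.resize(cv2.imread(f)[y0:y0+h,x0:x0+w],None,fx=s,fy=s,interpolation=cv2.INTER_CUBIC))
crop("pics/scene0.png",270,270,150,140,5,"pics/s_jig.png")
crop("pics/side0.png",190,255,150,100,5,"pics/d_jig.png")
crop("pics/scene0.png",120,165,180,90,4,"pics/s_box.png")
crop("pics/side0.png",310,135,90,110,5,"pics/d_box.png")
E
```

```text
(no output)
```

View pics/s_jig.png

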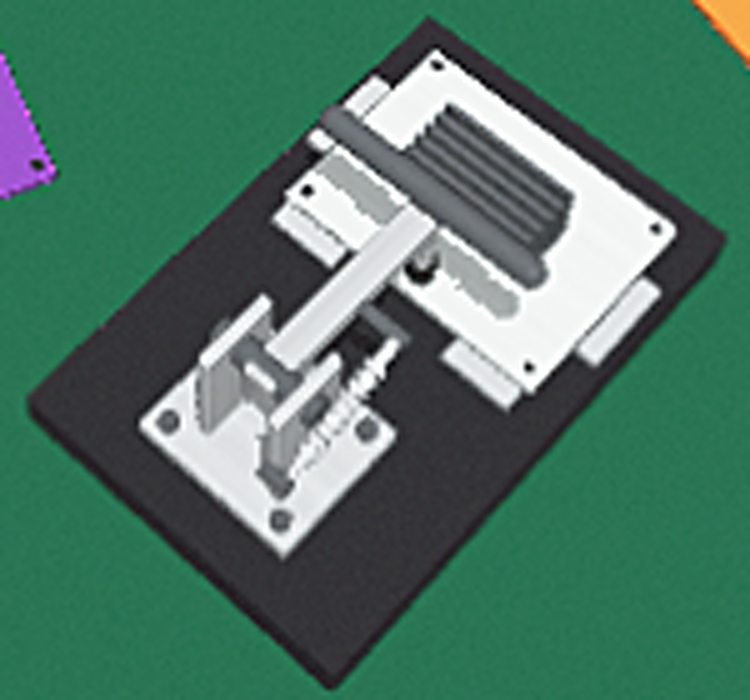

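View pics/d_jig.png

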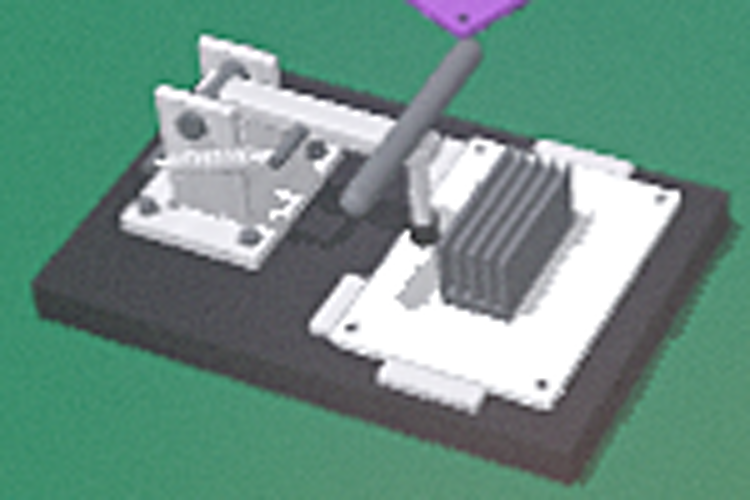

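View pics/s_box.png

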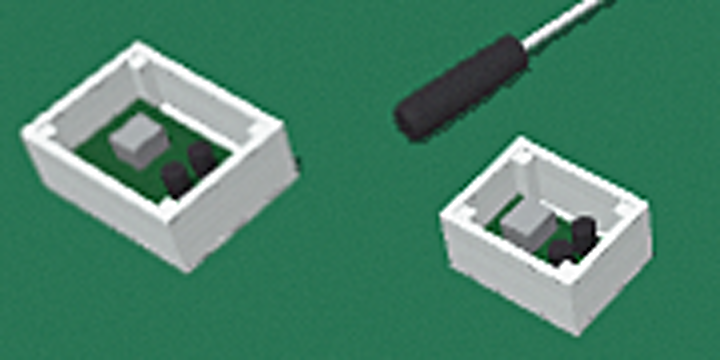

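View pics/d_box.png

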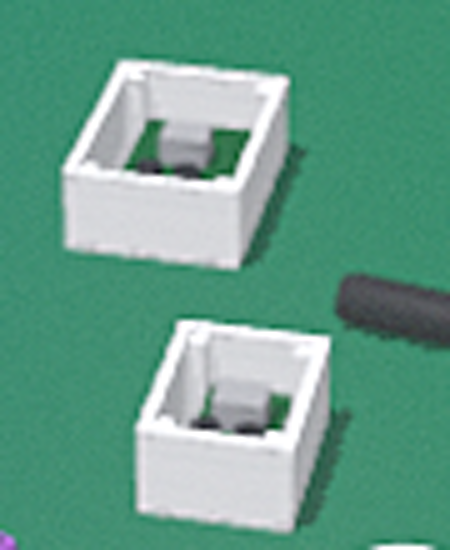

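```bash
cat > fit0.py <<'E'
from h import *
s=cam("scene");d=cam("side")
def px(o,sc,p): return np.array([o[0]+(p[0]+.5)/sc-.5,o[1]+(p[1]+.5)/sc-.5])
S=lambda *p:px((270,270),5,p); Dj=lambda *p:px((190,255),5,p)
SB=lambda *p:px((120,165),4,p); DB=lambda *p:px((310,135),5,p)
j=[(s,S(430,18),(-60,-75,20)),(s,S(725,238),(-60,75,20)),(s,S(30,400),(170,-75,20)),
(s,S(435,48),(-45,-60,26)),(s,S(676,232),(-45,60,26)),(s,S(530,395),(45,60,26)),
(d,Dj(680,195),(-45,-60,26)),(d,Dj(548,405),(-45,60,26)),(d,Dj(325,338),(45,60,26)),(d,Dj(35,288),(170,75,20)),(d,Dj(730,190),(-60,-75,20))]
def P(x,m): 
    c,q=np.cos(x[2]),np.sin(x[2]);m=np.array(m)/1000
    return np.array([x[0]+c*m[0]-q*m[1],x[1]+q*m[0]+c*m[1],(x[3] if len(x)>3 else 0)+m[2]])
def fit(obs,x0):
    r=least_squares(lambda x:np.concatenate([proj(c,P(x,m))[0]-uv for c,uv,m in obs]),x0,loss='soft_l1');print(np.round(r.x,4));print(np.round(r.fun.reshape(-1,2),1).tolist());return r.x
c0=onz(s,(368,312),.026)
best=min((fit(j,[c0[0],c0[1],a,0]) for a in (0,1.6,3.1,-1.6)),key=lambda x:sum(np.linalg.norm(proj(c,P(x,m))[0]-uv) for c,uv,m in j)); print("BEST",best)
print("cover corner tri",tri([(s,S(435,48)),(d,Dj(680,195))]),tri([(s,S(676,232)),(d,Dj(548,405))]),tri([(s,S(530,395)),(d,Dj(325,338))]))
b1=tri([(s,S(333,118)),(d,Dj(466,50))]);b2=tri([(s,S(535,275)),(d,Dj(357,200))]);print("bar",b1,b2,np.linalg.norm(b1-b2),P(best,(36,-51,83)),P(best,(36,51,83)))
# boxes: rim corners
for nm,sc,dc in (("A",[(140,42),(285,124),(168,212),(22,132)],[(288,75),(240,183),(65,170),(118,62)]),("B",[(520,138),(650,205),(572,275),(440,212)],[(330,335),(292,445),(136,425),(180,322)])):
    Q=[tri([(s,SB(*a)),(d,DB(*b))]) for a,b in zip(sc,dc)]
    Q=np.array(Q);print(nm,np.round(Q,4).tolist(),Q.mean(0),[round(np.linalg.norm(Q[i]-Q[i-1]),4) for i in range(4)])
E
python3 fit0.py
```

```text
[ 0.5158  0.2406 -0.0842 -0.0013]
[[-0.5, -0.8], [0.7, -0.8], [-1.4, -0.8], [-0.3, 0.2], [0.1, -0.8], [0.0, -1.1], [-0.7, 0.9], [-0.5, 0.4], [0.2, 0.5], [-2.3, 0.1], [-0.5, 1.3]]
[ 0.5158  0.2406 -0.0842 -0.0013]
[[-0.5, -0.8], [0.7, -0.8], [-1.4, -0.8], [-0.3, 0.2], [0.1, -0.8], [0.0, -1.1], [-0.7, 0.9], [-0.5, 0.4], [0.2, 0.5], [-2.3, 0.1], [-0.5, 1.3]]
[ 5.158e-01  2.406e-01  6.199e+00 -1.300e-03]
[[-0.5, -0.8], [0.7, -0.8], [-1.4, -0.8], [-0.3, 0.2], [0.1, -0.8], [0.0, -1.1], [-0.7, 0.9], [-0.5, 0.4], [0.2, 0.5], [-2.3, 0.1], [-0.5, 1.3]]
[ 0.5158  0.2406 -0.0842 -0.0013]
[[-0.5, -0.8], [0.7, -0.8], [-1.4, -0.8], [-0.3, 0.2], [0.1, -0.8], [0.0, -1.1], [-0.7, 0.9], [-0.5, 0.4], [0.2, 0.5], [-2.3, 0.1], [-0.5, 1.3]]
BEST [ 0.51579963  0.24061966 -0.08420626 -0.00128651]
cover corner tri [0.46520963 0.18456027 0.02625466] [0.47621409 0.30390067 0.02423579] [0.56685098 0.29697722 0.02494329]
bar [0.54770737 0.19151242 0.08485591] [0.55480443 0.28308269 0.08432075] 0.09184643686865429 [0.54738263 0.18677252 0.08171349] [0.55596152 0.28841111 0.08171349]
A [[0.5293, -0.3569, 0.0475], [0.5222, -0.2362, 0.0498], [0.6099, -0.2323, 0.049], [0.6203, -0.3499, 0.0469]] [ 0.57043625 -0.29382322  0.04831843] [np.float64(0.0912), np.float64(0.1209), np.float64(0.0877), np.float64(0.1181)]
B [[0.4466, -0.1242, 0.0462], [0.4404, -0.0327, 0.0476], [0.5081, -0.0274, 0.0513], [0.5159, -0.1183, 0.046]] [ 0.47773602 -0.07566467  0.04777818] [np.float64(0.0695), np.float64(0.0918), np.float64(0.068), np.float64(0.0914)]
```

```bash
cat >> h.py <<'E'
def toolR(st): return R.from_euler('xyz',st['tcp_rot']).as_matrix()
def Rdown(yaw): # tool x down, tool y at heading yaw
    y=np.array([np.cos(yaw),np.sin(yaw),0]);x=np.array([0,0,-1.]);return np.stack([x,y,np.cross(x,y)],1)
def delta(p,yaw,st=None):
    st=st or observe();T=toolR(st);t=Rdown(yaw)
    return np.round(T.T@(np.array(p)-st['tcp_pos']),4),np.round(R.from_matrix(T.T@t).as_rotvec(),4)
E
python3 - <<'E'
from h import *
st=observe();print(np.round(toolR(st),3), st['qpos'])
y=toolR(st)[:,1];print('yaw of y',np.arctan2(y[1],y[0]))
# above jig: 
c=np.array([0.516,0.241]);a=-.084
def J(x,y,z): return np.array([c[0]+np.cos(a)*x-np.sin(a)*y,c[1]+np.sin(a)*x+np.cos(a)*y,z])
for yaw in (a,a+np.pi):print(delta(J(36,-28,300)/1 if 0 else J(.036,-.028,.30),yaw))
E
```

```text
[[-0.     0.415 -0.91 ]
 [ 0.002 -0.91  -0.415]
 [-1.    -0.002 -0.   ]] [-1.31707722e+00  2.45680480e-01  1.55875138e+00  3.46453568e-05
  1.33873050e+00 -1.74132345e-01]
yaw of y -1.1429526392268992
(array([-0.0605, -0.6128, -0.5871]), array([-1.059 , -0.0011,  0.0012]))
(array([-0.0605, -0.6128, -0.5871]), array([2.0826e+00, 1.4000e-03, 1.3000e-03]))
```

```bash
python3 - <<'E'
from h import *
print(delta([.57,-.355,.22],.07))
E
```

```text
(array([ 0.0187, -0.09  , -0.3712]), array([-1.213e+00, -1.200e-03,  1.200e-03]))
```

servo_tool:
  slide:
    - [0.019,-0.09,-0.371]
    - [0.019,-0.09,-0.371]
    - [0.019,-0.09,-0.371]
    - [0.019,-0.09,-0.371]
    - [0.019,-0.09,-0.371]
    - [0.019,-0.09,-0.371]
    - [0.019,-0.09,-0.371]
    - [0.019,-0.09,-0.371]
    - [0.019,-0.09,-0.371]
    - [0.019,-0.09,-0.371]
    - [0.019,-0.09,-0.371]
  delta_rot:
    - [-1.213,-0.001,0.001]
    - [-1.213,-0.001,0.001]
    - [-1.213,-0.001,0.001]
    - [-1.213,-0.001,0.001]
    - [-1.213,-0.001,0.001]
    - [-1.213,-0.001,0.001]
    - [-1.213,-0.001,0.001]
    - [-1.213,-0.001,0.001]
    - [-1.213,-0.001,0.001]
    - [-1.213,-0.001,0.001]
    - [-1.213,-0.001,0.001]
  claw: [0,0,0,0,0,0,0,0,0,0,0]
  newtons: 40

```text
time: 1.25
tcp_pos: [0.5691, -0.3564, 0.2201]
tcp_rot: [-0.245, 1.57, -1.748]
ft_force: [0.2, 0.1, 0.1]
finger_gap: 0.0423
```

```bash
cat > snap.py <<'E'
import sys,pickle
from h import *
n,o=sys.argv[1:3]
st=observe();im=capture(n);cv2.imwrite(f"pics/{o}.png",im);pickle.dump((cam(n,st),st),open(f"pics/{o}.pkl","wb"))
y=toolR(st)[:,1]
print("t",st['time'],st['tcp_pos'],"yaw",np.arctan2(y[1],y[0]),"down",toolR(st)[:,0],"gap",st['finger_gap'],"F",st['ft_force'],"qd",abs(st['qd']).max())
E
python3 snap.py wrist w_box1
```

```text
t 1.25 [ 0.56906971 -0.3563935   0.22009745] yaw 0.06773718905591593 down [-2.20436494e-04 -1.23069750e-03 -9.99999218e-01] gap 0.0423483993192476 F [0.19797132 0.14494902 0.10092298] qd 0.012689751238470435
```

View pics/w_box1.png

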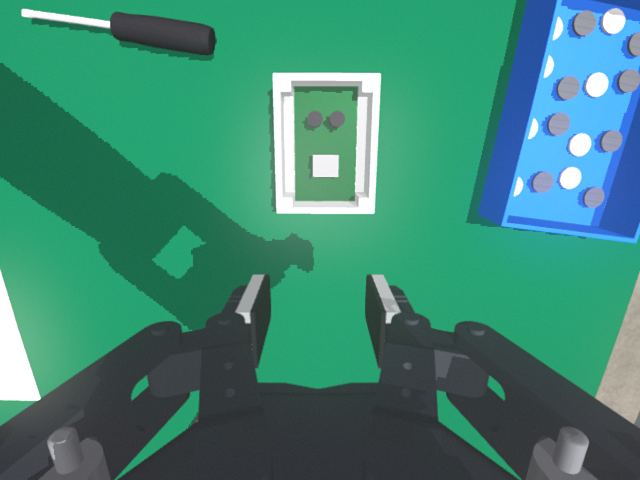

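The wrist picture shows the large box's rim with outer corners near (273,73), (381,73), (375,213) and (277,213). I'll take a second view, shifted sideways.

servo_tool:
  slide:
    - [0,-0.045,0]
    - [0,-0.09,0]
    - [0,-0.09,0]
    - [0,-0.09,0]
    - [0,-0.09,0]
  delta_rot:
    - [0,0,0]
    - [0,0,0]
    - [0,0,0]
    - [0,0,0]
    - [0,0,0]
  claw: [0,0,0,0,0]

```text
time: 1.8
tcp_pos: [0.4803, -0.3628, 0.221]
tcp_rot: [0.492, 1.568, -1.01]
ft_force: [0.8, -0.4, 0.6]
finger_gap: 0.043
```

```bash
python3 snap.py wrist w_box2; python3 - <<'E'
import cv2
for f,b in (("w_box1",(255,55,140,175)),("w_box2",(320,55,200,175))):
    x,y,w,h=b;cv2.imwrite(f"pics/{f}c.png",cv2.resize(cv2.imread(f"pics/{f}.png")[y:y+h,x:x+w],None,fx=3.4,fy=3.4,interpolation=cv2.INTER_NEAREST))
E
```

```text
t 1.8 [ 0.48030106 -0.36278287  0.22095653] yaw 0.06875744138198589 down [ 0.00141925 -0.00225869 -0.99999644] gap 0.04303704107797786 F [ 0.80037172 -0.37607579  0.55755896] qd 0.016198283247993297
```

View pics/w_box2.png

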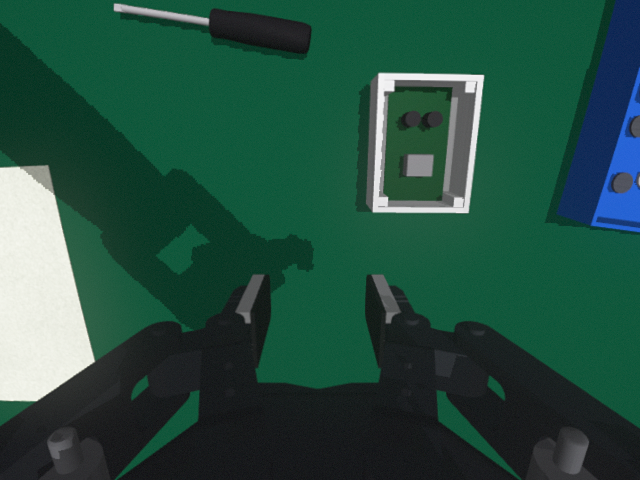

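View pics/w_box1c.png

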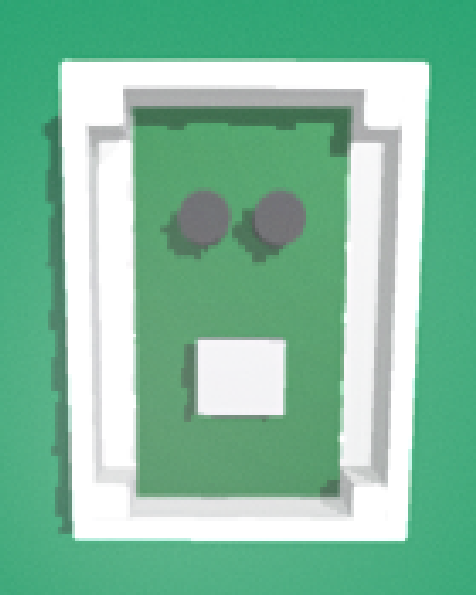

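View pics/w_box2c.png

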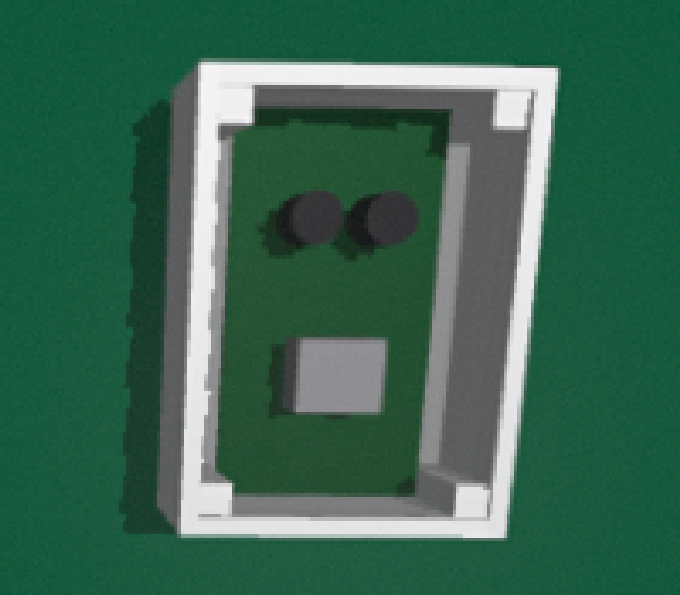

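```bash
cat > fitbox.py <<'E'
from h import *
import pickle
c1=pickle.load(open("pics/w_box1.pkl","rb"))[0];c2=pickle.load(open("pics/w_box2.pkl","rb"))[0]
p1=[(60,62),(429,63),(406,540),(75,540)];p2=[(200,62),(559,69),(506,538),(180,535)]
f=lambda p,o:np.array(o)+np.array(p)/3.4-.5
M=np.array([(-45,60,0),(45,60,0),(45,-60,0),(-45,-60,0)])/1e3
o1=[f(p,(255,55)) for p in p1];o2=[f(p,(320,55)) for p in p2]
print([np.round(tri([(c1,a),(c2,b)]),4).tolist() for a,b in zip(o1,o2)])
def res(x,w=(1,1)):
    Q=np.column_stack([M[:,:2]@np.array([[np.cos(x[2]),np.sin(x[2])],[-np.sin(x[2]),np.cos(x[2])]])+x[:2],np.full(4,x[3])])
    return np.r_[w[0]*(proj(c1,Q)-o1).ravel(),w[1]*(proj(c2,Q)-o2).ravel()]
for w in((1,1),(1,0),(0,1)):
    r=least_squares(res,[.57,-.294,.07,.045],args=(w,));print(r.x,np.round(r.fun,1))
E
python3 fitbox.py
```

```text
[[0.5234, -0.238, 0.0458], [0.6143, -0.2316, 0.0433], [0.6213, -0.3518, 0.0449], [0.5315, -0.3576, 0.0448]]
[ 0.57245893 -0.29475034  0.06507565  0.04522124] [ 0.4  0.2 -0.6  0.3  0.  -0.  -0.2 -0.3  0.2 -0.2  0.1 -0.3  0.1 -0.
 -0.   0.4]
[ 0.57251756 -0.29471728  0.06554363  0.04628973] [ 0.3 -0.1 -0.4 -0.   0.3  0.2 -0.2 -0.   0.  -0.   0.  -0.   0.   0.
  0.   0. ]
[ 0.57258779 -0.29477273  0.06455795  0.04452183] [ 0.   0.  -0.   0.  -0.  -0.   0.  -0.   0.2 -0.1 -0.1 -0.1 -0.1 -0.1
 -0.   0.3]
```

```bash
cat >> h.py <<'E'
JC=np.array([0.516,0.241]);JA=-.084
def J(x,y,z): return np.array([JC[0]+np.cos(JA)*x-np.sin(JA)*y,JC[1]+np.sin(JA)*x+np.cos(JA)*y,z])
E
python3 - <<'E'
from h import *
print(delta(J(0.0,-.06,.25),-.084))
E
```

```text
(array([-0.0303,  0.068 , -0.5403]), array([ 0.1535,  0.0022, -0.0013]))
```

servo_tool:
  slide:
    - [-0.03,0.068,-0.54]
    - [-0.03,0.068,-0.54]
    - [-0.03,0.068,-0.54]
    - [-0.03,0.068,-0.54]
    - [-0.03,0.068,-0.54]
    - [-0.03,0.068,-0.54]
    - [-0.03,0.068,-0.54]
    - [-0.03,0.068,-0.54]
    - [-0.03,0.068,-0.54]
    - [-0.03,0.068,-0.54]
    - [-0.03,0.068,-0.54]
    - [-0.03,0.068,-0.54]
  delta_rot:
    - [0.154,0.002,-0.001]
    - [0.154,0.002,-0.001]
    - [0.154,0.002,-0.001]
    - [0.154,0.002,-0.001]
    - [0.154,0.002,-0.001]
    - [0.154,0.002,-0.001]
    - [0.154,0.002,-0.001]
    - [0.154,0.002,-0.001]
    - [0.154,0.002,-0.001]
    - [0.154,0.002,-0.001]
    - [0.154,0.002,-0.001]
    - [0.154,0.002,-0.001]
  claw: [0,0,0,0,0,0,0,0,0,0,0,0]

```text
time: 3.05
tcp_pos: [0.5104, 0.1867, 0.2504]
tcp_rot: [2.847, 1.568, 1.199]
ft_force: [0.9, -0.7, 0.3]
finger_gap: 0.0427
```

servo_tool:
  slide:
    - [0,0,0]
    - [0,0,0]
  delta_rot:
    - [0,0,0]
    - [0,0,0]
  claw: [0,0]

```text
time: 3.25
tcp_pos: [0.5105, 0.181, 0.2495]
tcp_rot: [-1.945, 1.57, 2.683]
ft_force: [-0.2, 0.7, -0.3]
finger_gap: 0.0428
```

```bash
python3 snap.py wrist w_jig1
```

```text
t 3.25 [0.51046603 0.18102307 0.24951647] yaw -0.08456366270713273 down [-7.49660565e-04  3.70194021e-04 -9.99999650e-01] gap 0.042765773420028366 F [-0.23684827  0.73282807 -0.32058615] qd 0.01944664580773836
```

View pics/w_jig1.png

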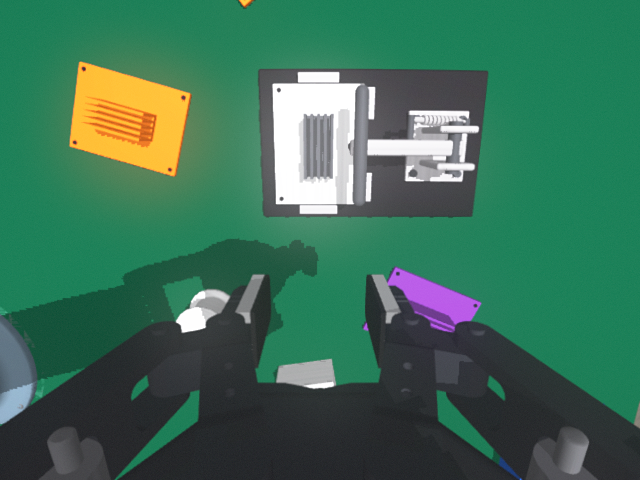

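The jig fills the view: bar at (361,146) with ends (362,88) and (360,204), cover plate at (318,145), fins at (318,148). I'll go above the grip point on the -y half of the bar for the second view.

```bash
python3 - <<'E'
from h import *
print(delta(J(0.036,-.028,.18),-.084))
E
```

```text
(array([ 0.0694,  0.0365, -0.0326]), array([-0.0013, -0.0004,  0.0009]))
```

servo_tool:
  slide:
    - [0.035,0.018,-0.016]
    - [0.069,0.036,-0.032]
    - [0.069,0.036,-0.032]
    - [0.069,0.036,-0.032]
    - [0.069,0.036,-0.032]
  delta_rot:
    - [0,0,0]
    - [0,0,0]
    - [0,0,0]
    - [0,0,0]
    - [0,0,0]
  claw: [0,0,0,0,0]

```text
time: 3.8
tcp_pos: [0.5495, 0.2097, 0.1824]
tcp_rot: [2.131, 1.568, 0.475]
ft_force: [0.7, 0.5, 0.2]
finger_gap: 0.0427
```

```bash
python3 snap.py wrist w_jig2
python3 - <<'E'
import cv2
for f,b in (("w_jig1",(255,60,240,165)),):
    x,y,w,h=b;cv2.imwrite(f"pics/{f}c.png",cv2.resize(cv2.imread(f"pics/{f}.png")[y:y+h,x:x+w],None,fx=3.3,fy=3.3,interpolation=cv2.INTER_NEAREST))
E
```

```text
t 3.8 [0.54950518 0.20966814 0.18241079] yaw -0.08532612555105794 down [ 0.00208579  0.00107324 -0.99999725] gap 0.04269797447033163 F [0.71065809 0.52503624 0.17937243] qd 0.020644334673333924
```

View pics/w_jig2.png

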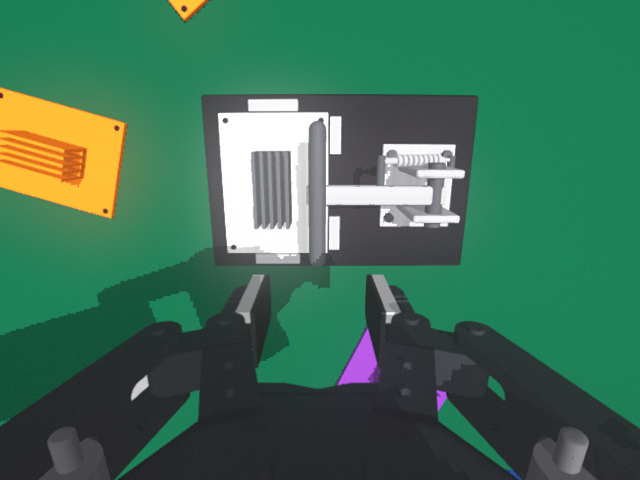

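View pics/w_jig1c.png

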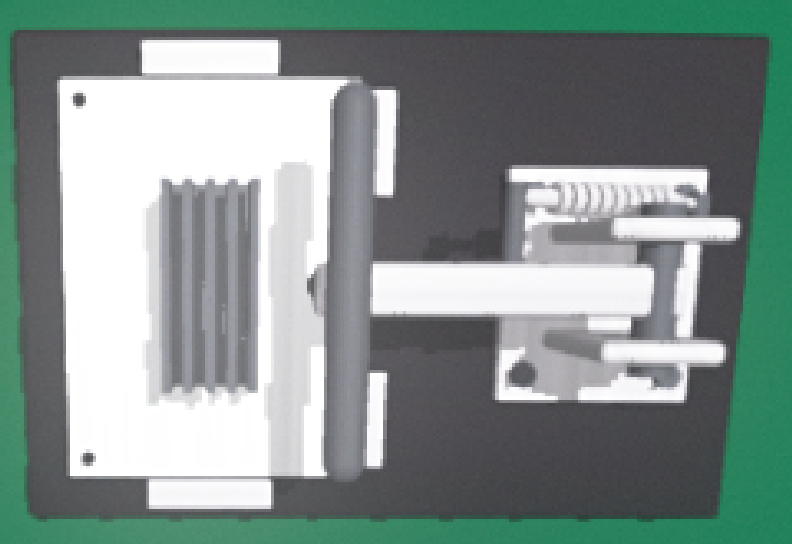

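```bash
cat > fitjig.py <<'E'
from h import *
import pickle
c1=pickle.load(open("pics/w_jig1.pkl","rb"))[0];c2=pickle.load(open("pics/w_jig2.pkl","rb"))[0]
f=lambda *p:np.array((255,60))+np.array(p)/3.3-.5
g=lambda *p:np.array(p,float)
def fit(obs,M,x0):
    M=np.array(M)/1e3
    def res(x):
        c,s=np.cos(x[2]),np.sin(x[2]);out=[]
        Q=np.column_stack([x[0]+c*M[:,0]-s*M[:,1],x[1]+s*M[:,0]+c*M[:,1],x[3]+M[:,2]])
        return np.concatenate([(proj(cm,q)[0]-uv) for (cm,uv),q in zip(obs,Q)])
    r=least_squares(res,x0,loss='soft_l1');print(np.round(r.x,4),np.round(res(r.x),1).tolist())
x0=[.516,.241,-.084,0]
sl=[(-60,75,20),(170,75,20),(170,-75,20),(-60,-75,20)];cv=[(-45,60,26),(-45,-60,26)]
fit([(c1,f(15,31)),(c1,f(768,38)),(c1,f(718,517)),(c1,f(33,514)),(c2,g(203,96)),(c2,g(478,96)),(c2,g(460,265)),(c2,g(217,266))],sl*2,x0)
fit([(c1,f(60,78)),(c1,f(71,478)),(c2,g(219,113)),(c2,g(230,254)),(c1,f(60,78)),(c1,f(71,478))],cv*3,x0)
fit([(c1,f(163,180)),(c1,f(258,180)),(c1,f(257,392)),(c1,f(163,392))],[(-14,30,56),(14,30,56),(14,-30,56),(-14,-30,56)],x0)
a=tri([(c1,f(352,84)),(c2,g(317.5,122))]);b=tri([(c1,f(344,481)),(c2,g(317,264))]);print("bar",a,b,(a+b)/2,np.linalg.norm(a-b),J(.036,0,.083))
E
python3 fitjig.py
```

```text
[ 0.5173  0.241  -0.0838 -0.0051] [0.0, 0.7, 0.5, 0.0, -0.2, 0.0, 0.3, 0.9, -0.1, -0.2, 0.2, 0.1, -0.1, -0.5, -0.5, -0.8]
[ 5.172e-01  2.413e-01 -8.480e-02 -2.000e-04] [0.4, 0.3, 0.6, -0.0, -0.7, 0.0, -1.9, -0.5, 0.4, 0.3, 0.6, -0.0]
[ 0.5163  0.2412 -0.0863 -0.0103] [-0.5, 0.1, 0.5, 0.1, 0.0, -0.1, 0.0, -0.1]
bar [0.55638777 0.28867382 0.07947632] [0.5481435  0.18790114 0.07836681] [0.55226563 0.23828748 0.07892157] 0.10111544153471318 [0.55187307 0.23797955 0.083     ]
```

servo_tool:
  slide:
    - [0.04,0.001,0]
    - [0.08,0.001,0]
    - [0.1,0.001,0]
    - [0.107,0.001,0]
    - [0.107,0.001,0]
    - [0.107,0.001,0]
  delta_rot:
    - [0,0,0]
    - [0,0,0]
    - [0,0,0]
    - [0,0,0]
    - [0,0,0]
    - [0,0,0]
  claw: [0,0,0,0,0,0]

```text
time: 4.45
tcp_pos: [0.5511, 0.2106, 0.076]
tcp_rot: [2.051, 1.567, 0.396]
ft_force: [1.0, 0.8, -0.5]
finger_gap: 0.0427
```

```bash
python3 snap.py wrist w_bar; python3 snap.py side d_bar; python3 - <<'E'
import cv2
cv2.imwrite("pics/d_barc.png",cv2.resize(cv2.imread("pics/d_bar.png")[210:360,190:350],None,fx=4,fy=4))
E
```

```text
t 4.45 [0.55114499 0.21057251 0.07595522] yaw -0.0842305819330636 down [ 0.00325611  0.00136146 -0.99999377] gap 0.04267609422282685 F [ 1.00457766  0.78907548 -0.54083981] qd 0.007953857820297186
t 4.5 [0.55125749 0.21066478 0.0760767 ] yaw -0.08412627829432401 down [ 0.00360242  0.00144956 -0.99999246] gap 0.042980476778983846 F [0.77416758 0.12579181 1.17765647] qd 0.002611776982578981
```

View pics/w_bar.png

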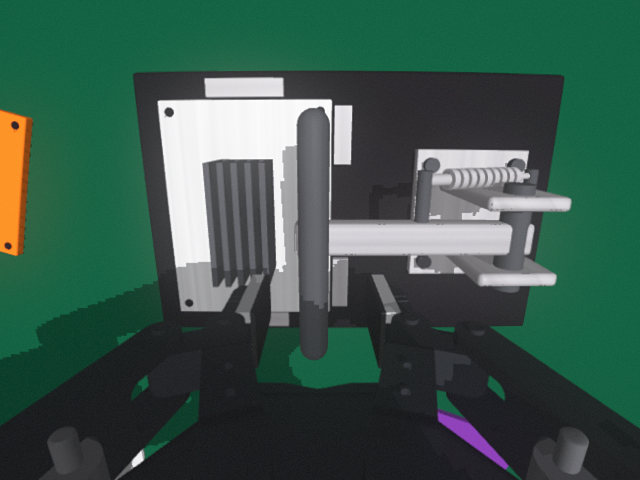

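View pics/d_barc.png

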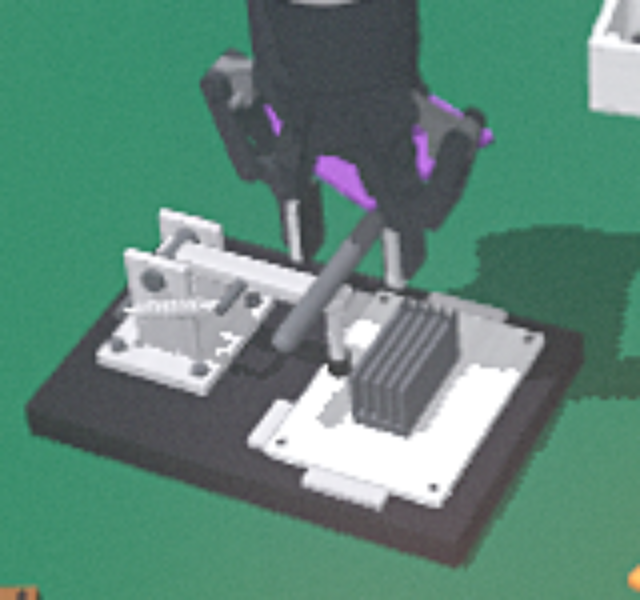

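The bar (314,330) lies between the pads, about 3 px left of centre. I'll close on it.

servo_tool:
  slide:
    - [0.002,-0.001,0]
    - [0.002,-0.001,0]
    - [0.002,-0.001,0]
    - [0.002,-0.001,0]
    - [0.002,-0.001,0]
  delta_rot:
    - [0,0,0]
    - [0,0,0]
    - [0,0,0]
    - [0,0,0]
    - [0,0,0]
  claw: [-1,-1,-1,-1,-1]
  newtons: 40

```text
time: 5.05
tcp_pos: [0.5494, 0.2106, 0.0721]
tcp_rot: [2.346, 1.569, 0.691]
ft_force: [2.8, 0.1, 0.9]
finger_gap: 0.0107
```

servo_tool:
  slide:
    - [-0.0084,0.0015,0]
    - [-0.0166,0.0039,0]
    - [-0.0246,0.007,0]
    - [-0.0322,0.011,0]
    - [-0.0393,0.0157,0]
    - [-0.046,0.021,0]
    - [-0.0521,0.027,0]
    - [-0.0576,0.0336,0]
    - [-0.0576,0.0336,0]
  delta_rot:
    - [0,0,0]
    - [0,0,0]
    - [0,0,0]
    - [0,0,0]
    - [0,0,0]
    - [0,0,0]
    - [0,0,0]
    - [0,0,0]
    - [0,0,0]
  claw: [-1,-1,-1,-1,-1,-1,-1,-1,-1]

```text
time: 5.95
tcp_pos: [0.58, 0.2079, 0.1312]
tcp_rot: [-1.482, 1.562, -3.136]
ft_force: [-15.8, -0.4, 13.6]
finger_gap: 0.0104
```

```bash
python3 snap.py side d_sw1; python3 - <<'E'
import cv2
cv2.imwrite("pics/d_sw1c.png",cv2.resize(cv2.imread("pics/d_sw1.png")[190:350,180:350],None,fx=4,fy=3.7))
E
```

```text
t 5.95 [0.57996711 0.20794399 0.13119709] yaw -0.08334477298905694 down [-9.01475293e-03 -4.89992977e-05 -9.99959365e-01] gap 0.010433375530018328 F [-15.79147966  -0.42447897  13.63648144] qd 0.013697259795277753
```

View pics/d_sw1c.png

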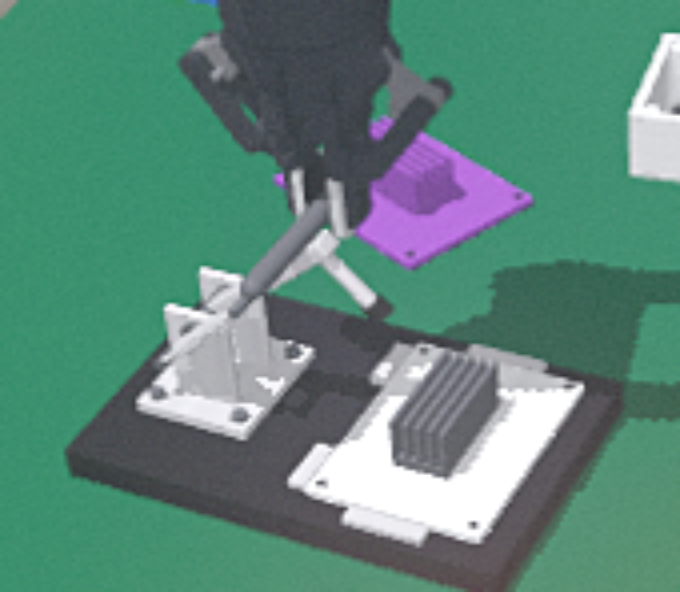

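servo_tool:
  slide:
    - [-0.006,0.0063,0]
    - [-0.0102,0.0141,0]
    - [-0.0135,0.0221,0]
    - [-0.0161,0.0304,0]
    - [-0.0177,0.039,0]
    - [-0.0185,0.0477,0]
    - [-0.0185,0.0564,0]
    - [-0.0175,0.065,0]
    - [-0.0158,0.0736,0]
    - [-0.0131,0.0819,0]
    - [-0.0131,0.0819,0]
  delta_rot:
    - [0,0,0]
    - [0,0,0]
    - [0,0,0]
    - [0,0,0]
    - [0,0,0]
    - [0,0,0]
    - [0,0,0]
    - [0,0,0]
    - [0,0,0]
    - [0,0,0]
    - [0,0,0]
  claw: [-1,-1,-1,-1,-1,-1,-1,-1,-1,-1,-1]

```text
time: 7.1
tcp_pos: [0.6654, 0.2006, 0.1421]
tcp_rot: [2.225, 1.569, 0.569]
ft_force: [2.0, 0.3, 0.4]
finger_gap: 0.0107
```

```bash
python3 snap.py side d_sw2; python3 - <<'E'
import cv2
cv2.imwrite("pics/d_sw2c.png",cv2.resize(cv2.imread("pics/d_sw2.png")[190:350,180:350],None,fx=4,fy=3.7))
E
```

```text
t 7.1 [0.66539237 0.20063424 0.14205345] yaw -0.08446918473547282 down [ 0.00168089  0.00107575 -0.99999801] gap 0.010713049329713738 F [1.96880341 0.30138271 0.41704204] qd 0.021459018089520342
```

View pics/d_sw2c.png

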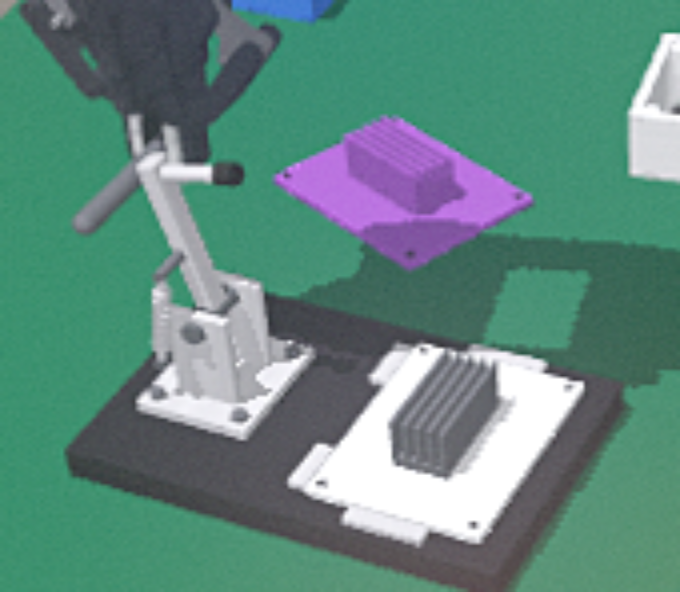

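servo_tool:
  slide:
    - [0,0.002,0]
    - [0,0.004,0]
    - [0,0.004,0]
    - [0,0.004,0]
    - [-0.03,0.004,0]
    - [-0.07,0.004,0]
    - [-0.11,0.004,0]
    - [-0.11,0.004,0]
  delta_rot:
    - [0,0,0]
    - [0,0,0]
    - [0,0,0]
    - [0,0,0]
    - [0,0,0]
    - [0,0,0]
    - [0,0,0]
    - [0,0,0]
  claw: [-0.3,-0.3,0,0,0,0,0,0]

```text
time: 7.95
tcp_pos: [0.6709, 0.2009, 0.2608]
tcp_rot: [1.843, 1.558, 0.189]
ft_force: [-0.6, -0.2, 0.8]
finger_gap: 0.0428
```

```bash
python3 snap.py side d_op;  python3 -c "
from h import *
print(delta(J(0.001,-.06,.19),-.084))"
```

```text
t 7.95 [0.67088902 0.20093006 0.26078484] yaw -0.08374819240855516 down [ 0.0125013   0.00238632 -0.99991901] gap 0.04280100137888083 F [-0.57264796 -0.16946892  0.76292666] qd 0.07124959884264952
(array([ 0.0658, -0.1558,  0.0329]), array([ 0.0002, -0.0023, -0.007 ]))
```

View pics/d_op.png

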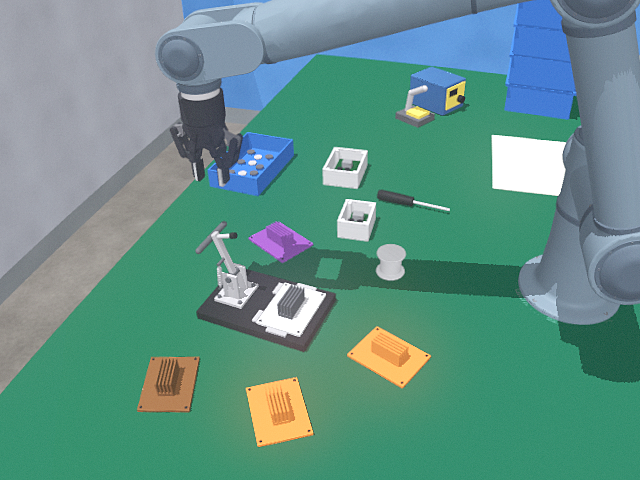

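servo_tool:
  slide:
    - [0.0,-0.04,0.01]
    - [0.01,-0.09,0.02]
    - [0.04,-0.13,0.033]
    - [0.068,-0.155,0.033]
    - [0.068,-0.155,0.033]
    - [0.068,-0.155,0.033]
    - [0.068,-0.155,0.033]
    - [0.068,-0.155,0.033]
  delta_rot:
    - [0,0,0]
    - [0,0,0]
    - [0,0,0]
    - [0,0,0]
    - [0,0,0]
    - [0,0,0]
    - [0,0,0]
    - [0,0,0]
  claw: [0.3,0.3,0.3,0.3,0.3,0.3,0.3,0.3]

```text
time: 8.8
tcp_pos: [0.5124, 0.1806, 0.1858]
tcp_rot: [2.093, 1.568, 0.438]
ft_force: [-0.1, -0.2, -0.5]
finger_gap: 0.0555
```

```bash
python3 snap.py wrist w_cov;python3 - <<'E'
import cv2
x,y,w,h=230,40,200,190;cv2.imwrite("pics/w_covc.png",cv2.resize(cv2.imread("pics/w_cov.png")[y:y+h,x:x+w],None,fx=3,fy=3,interpolation=cv2.INTER_NEAREST))
E
```

```text
t 8.8 [0.51241984 0.18060905 0.18578276] yaw -0.08427629599911071 down [ 0.00228042  0.00106766 -0.99999683] gap 0.05549053381922579 F [-0.1052846  -0.21910505 -0.53555449] qd 0.003847334584522466
```

View pics/w_cov.png

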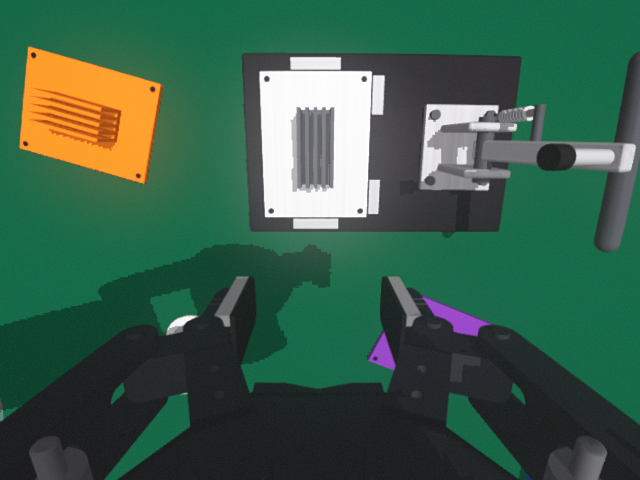

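View pics/w_covc.png

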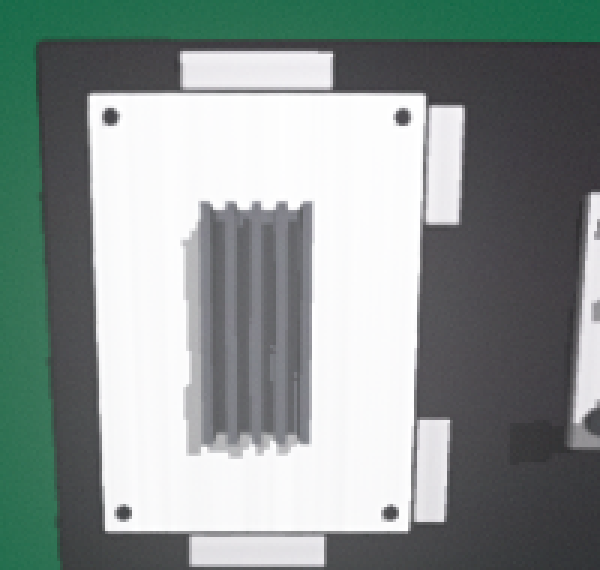

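```bash
cat > fitcov.py <<'E'
from h import *
import pickle
c,st=pickle.load(open("pics/w_cov.pkl","rb"))
f=lambda p:np.array((230,40))+np.array(p)/3-.5
M=np.array([(-45,60),(45,60),(45,-60),(-45,-60)])/1e3;F=np.array([(-14,30),(14,30),(14,-30),(-14,-30)])/1e3
def fit(M,px,z0):
    o=np.array([f(p) for p in px])
    def res(x,fz=None):
        cc,s=np.cos(x[2]),np.sin(x[2]);Q=np.column_stack([x[0]+cc*M[:,0]-s*M[:,1],x[1]+s*M[:,0]+cc*M[:,1],np.full(4,x[3] if len(x)>3 else z0)])
        return (proj(c,Q)-o).ravel()
    for x0 in([.516,.241,-.084],[.516,.241,-.084,z0]):
        r=least_squares(res,x0);print(np.round(r.x,4),np.round(r.fun,1).tolist())
    return r.x
fit(M,[(88,93),(426,95),(409,531),(104,531)],.026)
fit(F,[(200,202),(312,202),(310,443),(202,445)],.056)
E
python3 fitcov.py
```

```text
[ 0.5161  0.2419 -0.0876] [-0.2, -0.5, 0.2, -0.7, 0.3, 0.9, -0.3, 0.6]
[ 0.5161  0.2419 -0.0876  0.0238] [0.2, 0.0, -0.2, -0.3, -0.1, 0.3, 0.1, 0.0]
[ 0.5161  0.2417 -0.0845] [-0.6, -0.5, 0.4, -0.5, 0.2, 0.9, -0.0, 0.3]
[ 0.5161  0.2417 -0.0845  0.052 ] [-0.3, 0.0, 0.1, 0.0, -0.1, 0.3, 0.2, -0.4]
```

```bash
python3 -c "
from h import *
print(delta([.5161,.2418,.10],-.0855))"
```

```text
(array([ 0.0857, -0.0014, -0.0612]), array([ 0.0013, -0.0012, -0.0018]))
```

servo_tool:
  slide:
    - [0.03,-0.001,-0.03]
    - [0.05,-0.0014,-0.0612]
    - [0.0857,-0.0014,-0.0612]
    - [0.0857,-0.0014,-0.0612]
    - [0.0857,-0.0014,-0.0612]
    - [0.0857,-0.0014,-0.0612]
  delta_rot:
    - [0.001,0,0]
    - [0.001,0,0]
    - [0.001,0,0]
    - [0.001,0,0]
    - [0.001,0,0]
    - [0.001,0,0]
  claw: [0.2,0.2,0.2,0.2,0.2,0.2]

```text
time: 9.45
tcp_pos: [0.516, 0.2417, 0.1009]
tcp_rot: [2.138, 1.568, 0.482]
ft_force: [0.3, -0.3, 0.0]
finger_gap: 0.0513
```

```bash
python3 snap.py wrist w_cov2; python3 -c "
from h import *
print(delta([.5161,.2418,.038],-.0855))"
```

```text
t 9.45 [0.51595509 0.24165688 0.10085757] yaw -0.08573953415134132 down [ 0.00285124  0.00149121 -0.99999482] gap 0.05128652531705353 F [ 0.29524406 -0.2793686   0.045668  ] qd 0.012483373496645762
(array([ 0.063 , -0.0001, -0.    ]), array([-0.0003, -0.0019, -0.0031]))
```

View pics/w_cov2.png

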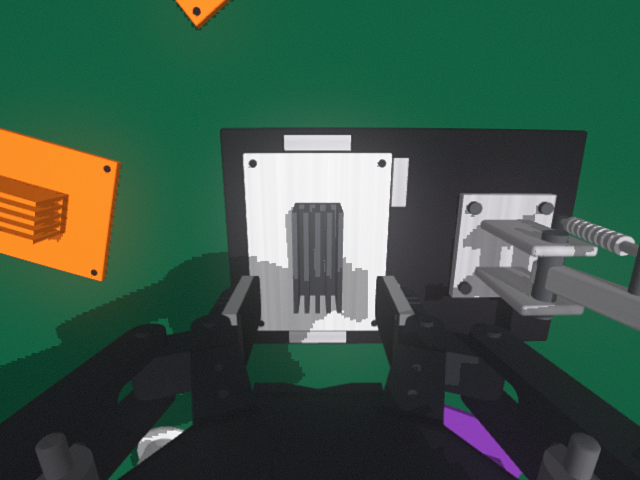

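The fins (317,305) are centred between the pads (259 and 378). I'll descend and grip.

servo_tool:
  slide:
    - [0.03,0,0]
    - [0.05,0,0]
    - [0.06,0,0]
    - [0.062,0,0]
    - [0.062,0,0]
    - [0.062,0,0]
    - [0.062,0,0]
    - [0.062,0,0]
    - [0.062,0,0]
    - [0.062,0,0]
  delta_rot:
    - [0,0,0]
    - [0,0,0]
    - [0,0,0]
    - [0,0,0]
    - [0,0,0]
    - [0,0,0]
    - [0,0,0]
    - [0,0,0]
    - [0,0,0]
    - [0,0,0]
  claw: [0.2,0.2,0.2,0.2,0.2,-1,-1,-1,-1,-1]
  newtons: 50

```text
time: 10.5
tcp_pos: [0.5154, 0.2421, 0.0382]
tcp_rot: [2.262, 1.568, 0.606]
ft_force: [-1.1, -1.0, 6.8]
finger_gap: 0.0271
```

```bash
python3 snap.py wrist w_g
```

```text
t 10.5 [0.51539735 0.24208857 0.03819754] yaw -0.08492538151171522 down [ 0.00189092  0.00131015 -0.99999735] gap 0.02710732405399279 F [-1.11297726 -1.02030573  6.8497477 ] qd 0.0014759713741406728
```

View pics/w_g.png

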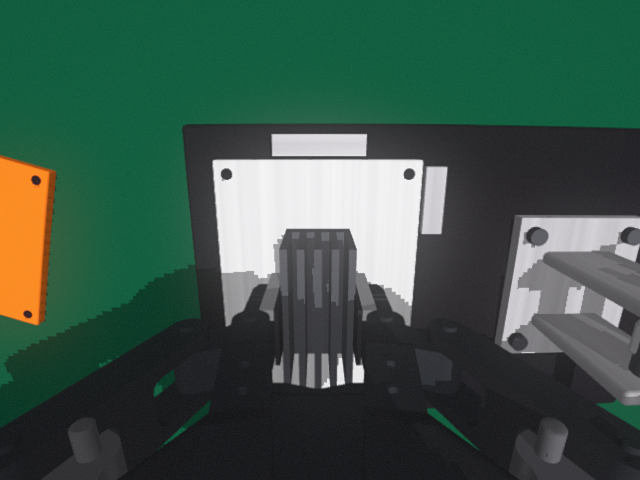

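servo_tool:
  slide:
    - [-0.01,0,0]
    - [-0.02,0,0]
    - [-0.05,0,0]
    - [-0.09,0,0]
    - [-0.12,0,0]
    - [-0.12,0,0]
    - [-0.12,0,0]
  delta_rot:
    - [0,0,0]
    - [0,0,0]
    - [0,0,0]
    - [0,0,0]
    - [0,0,0]
    - [0,0,0]
    - [0,0,0]
  claw: [-1,-1,-1,-1,-1,-1,-1]

```text
time: 11.25
tcp_pos: [0.5141, 0.2417, 0.157]
tcp_rot: [3.139, 1.57, 1.483]
ft_force: [-0.9, 0.5, -2.9]
finger_gap: 0.027
```

```bash
python3 snap.py wrist w_l;python3 snap.py side d_l; python3 -c "
from h import *
print(delta([.5725,-.2947,.16],.0655))"
```

```text
t 11.25 [0.51414953 0.24166575 0.15695115] yaw -0.08495936656895053 down [ 7.62010103e-05  8.67480022e-04 -9.99999621e-01] gap 0.027006236194267192 F [-0.86987821  0.48694847 -2.87175379] qd 0.037875237797664885
t 11.3 [0.51319254 0.2414286  0.15536598] yaw -0.08495027719038291 down [-2.91134244e-03  1.67536123e-04 -9.99995748e-01] gap 0.026958103891090688 F [ 0.23737589 -0.30852581 -2.66952299] qd 0.022802607697876884
(array([-0.0056,  0.105 ,  0.529 ]), array([-0.1506,  0.0002,  0.0043]))
```

View pics/w_l.png

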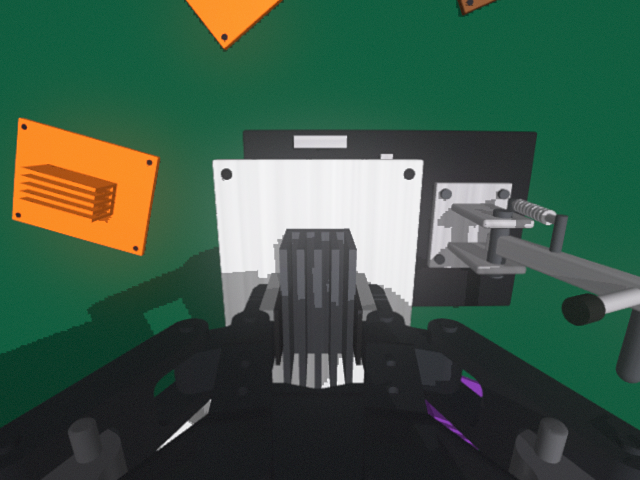

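View pics/d_l.png

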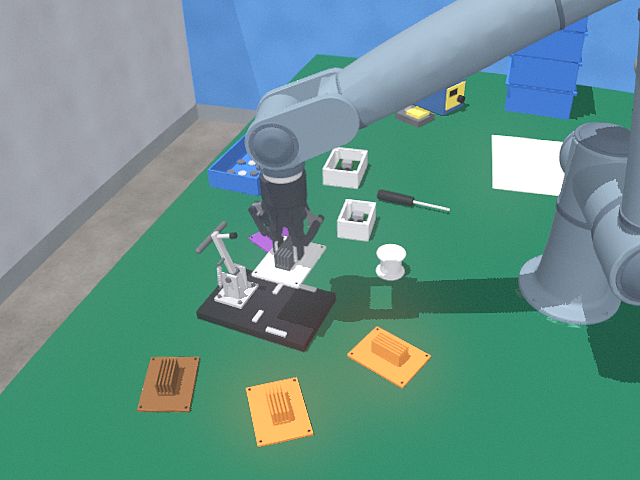

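The cover is held level, its image matching the one at grasp (far corners (213,160) and (423,160)), and the finger stays open. I'll measure the in-hand offset.

```bash
python3 - <<'E'
import cv2
x,y,w,h=200,145,240,110;cv2.imwrite("pics/w_lc.png",cv2.resize(cv2.imread("pics/w_l.png")[y:y+h,x:x+w],None,fx=3.3,fy=3.3,interpolation=cv2.INTER_NEAREST))
from h import *
C=calibration("wrist");c=dict(T=C['T_tool_cam'],K=C['mtx'],D=C['D'])
def hit(uv,X):
    o,d=ray(c,uv);return o+d*(X-o[0])/d[0]
for X in(.011,.012,.014):
  print(X,[np.round(hit(p,X)*1000,1).tolist() for p in((213,160),(423,160),(226,174),(409,174))])
for p in((287,229),(351,229)):print(np.round(hit(p,.012-.030)*1000,1))
print(proj(c,[[.012,-.045,-.06],[.012,.045,-.06],[-.018,-.014,-.03],[-.018,.014,-.03]]))
E
```

```text
0.011 [[11.0, -43.4, -59.7], [11.0, 44.3, -59.7], [11.0, -38.3, -53.9], [11.0, 38.8, -53.8]]
0.012 [[12.0, -43.7, -59.6], [12.0, 44.6, -59.6], [12.0, -38.6, -53.8], [12.0, 39.0, -53.7]]
0.014 [[14.0, -44.3, -59.5], [14.0, 45.2, -59.5], [14.0, -39.1, -53.6], [14.0, 39.6, -53.5]]
[-18.  -10.4 -37.6]
[-18.   12.  -37.6]
[[209.7889902  159.1187697 ]
 [424.06268313 159.07749644]
 [277.53753141 249.55348302]
 [356.12348683 249.53898328]]
```

View pics/w_lc.png

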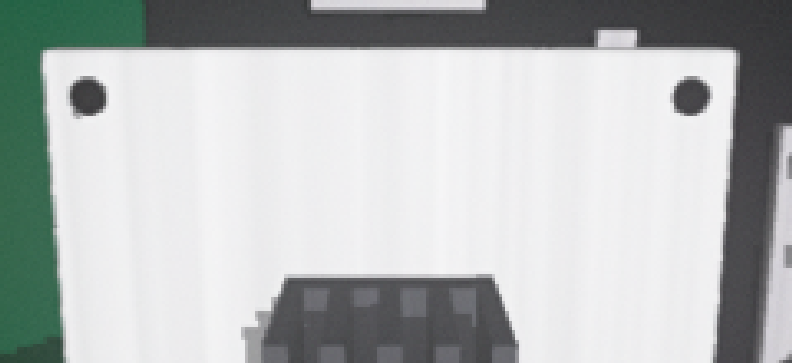

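servo_tool:
  slide:
    - [-0.003,0.005,0.03]
    - [-0.003,0.012,0.07]
    - [-0.003,0.022,0.115]
    - [-0.003,0.033,0.16]
    - [-0.003,0.042,0.205]
    - [-0.003,0.051,0.25]
    - [-0.003,0.06,0.295]
    - [-0.003,0.07,0.34]
    - [-0.003,0.08,0.385]
    - [-0.003,0.09,0.43]
    - [-0.003,0.098,0.475]
    - [-0.003,0.104,0.51]
  delta_rot:
    - [-0.01,0,0.002]
    - [-0.02,0,0.002]
    - [-0.03,0,0.002]
    - [-0.04,0,0.002]
    - [-0.055,0,0.002]
    - [-0.07,0,0.002]
    - [-0.085,0,0.002]
    - [-0.1,0,0.002]
    - [-0.115,0,0.002]
    - [-0.13,0,0.002]
    - [-0.14,0,0.002]
    - [-0.15,0,0.002]
  claw: [-1,-1,-1,-1,-1,-1,-1,-1,-1,-1,-1,-1]

```text
time: 12.55
tcp_pos: [0.5734, -0.2773, 0.1566]
tcp_rot: [-2.594, 1.567, 2.183]
ft_force: [-0.0, 1.3, -2.7]
finger_gap: 0.027
```

servo_tool:
  slide:
    - [0,0,0.015]
    - [0,0,0.019]
    - [0,0,0.019]
    - [0,0,0.019]
    - [0,0,0.019]
  delta_rot:
    - [0,0,0]
    - [0,0,0]
    - [0,0,0]
    - [0,0,0]
    - [0,0,0]
  claw: [-1,-1,-1,-1,-1]

```text
time: 13.05
tcp_pos: [0.5759, -0.2927, 0.159]
tcp_rot: [2.51, 1.569, 1.006]
ft_force: [-0.2, 1.4, -1.7]
finger_gap: 0.0271
```

```bash
python3 snap.py wrist w_h; python3 -c "
from h import *
print(delta([.5721,-.2943,.085],.065))"
```

```text
t 13.05 [ 0.57586347 -0.2926703   0.15897301] yaw 0.06667077970623549 down [ 8.43214597e-04  1.33079617e-03 -9.99998759e-01] gap 0.02708626406772929 F [-0.17657531  1.35559969 -1.74199681] qd 0.006670519983875765
(array([ 0.0741, -0.004 ,  0.0012]), array([ 0.0016, -0.001 , -0.0011]))
```

View pics/w_h.png

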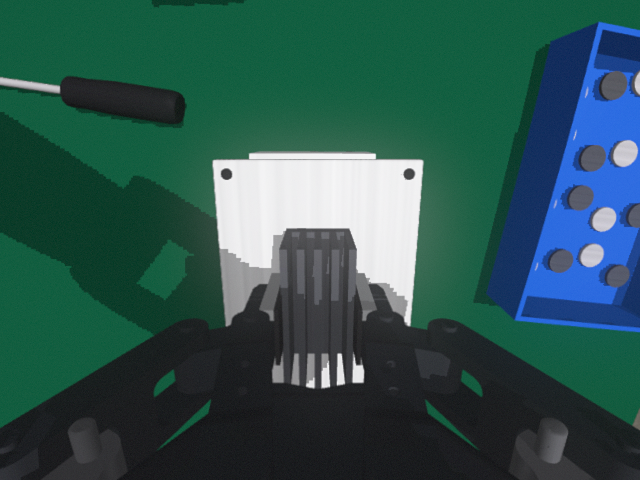

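servo_tool:
  slide:
    - [0.03,-0.002,0.001]
    - [0.06,-0.004,0.001]
    - [0.074,-0.004,0.001]
    - [0.074,-0.004,0.001]
    - [0.074,-0.004,0.001]
    - [0.074,-0.004,0.001]
  delta_rot:
    - [0.0016,-0.001,-0.001]
    - [0.0016,-0.001,-0.001]
    - [0.0016,-0.001,-0.001]
    - [0.0016,-0.001,-0.001]
    - [0.0016,-0.001,-0.001]
    - [0.0016,-0.001,-0.001]
  claw: [-1,-1,-1,-1,-1,-1]

```text
time: 13.7
tcp_pos: [0.5733, -0.2962, 0.0874]
tcp_rot: [0.848, 1.567, -0.659]
ft_force: [0.5, -0.3, -2.0]
finger_gap: 0.0272
```

```bash
python3 snap.py wrist w_h2; python3 snap.py side d_h2; python3 snap.py scene s_h2; python3 - <<'E'
from h import *
print(delta([.5721,-.2943,.0665],.065))
def cr(f,x,y,w,h,s):cv2.imwrite(f"pics/{f}c.png",cv2.resize(cv2.imread(f"pics/{f}.png")[y:y+h,x:x+w],None,fx=s,fy=s,interpolation=cv2.INTER_CUBIC))
cr("d_h2",300,100,100,100,6);cr("s_h2",100,140,130,110,6);cr("w_h2",200,130,240,120,3.3)
import pickle
c=pickle.load(open("pics/w_h2.pkl","rb"))[0]
b=[.5725,-.2947];a=.065
for m in((-.045,.06),(.045,.06)):
    print(proj(c,[b[0]+np.cos(a)*m[0]-np.sin(a)*m[1],b[1]+np.sin(a)*m[0]+np.cos(a)*m[1],.045]))
E
```

```text
t 13.7 [ 0.57328892 -0.29621181  0.08735745] yaw 0.06367092468135149 down [ 0.00331828 -0.0025722  -0.99999119] gap 0.027182919411163596 F [ 0.51840884 -0.26719794 -2.04487668] qd 0.004015825021979691
t 13.75 [ 0.57320266 -0.29622172  0.08729723] yaw 0.06356431851852824 down [ 0.00322628 -0.00251203 -0.99999164] gap 0.02745051112343907 F [ 0.57273224  0.13409631 -2.80681069] qd 0.004914031625866655
t 13.8 [ 0.57305342 -0.29616923  0.08711777] yaw 0.06353530894996717 down [ 0.00298329 -0.00233962 -0.99999281] gap 0.027088682458664696 F [-0.33131412  0.29129801 -2.415345  ] qd 0.006096386501526633
(array([ 0.0202, -0.0007, -0.0018]), array([-0.0015,  0.0021, -0.0023]))
[[225.58506346 152.21283375]]
[[404.21979715 151.88999234]]
```

View pics/w_h2c.png

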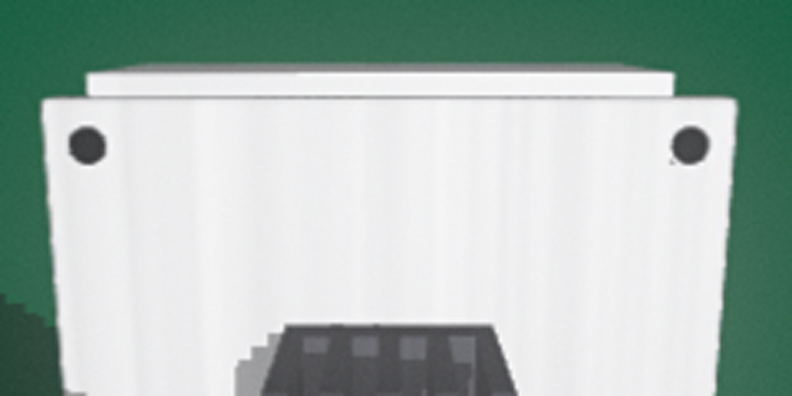

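View pics/d_h2c.png

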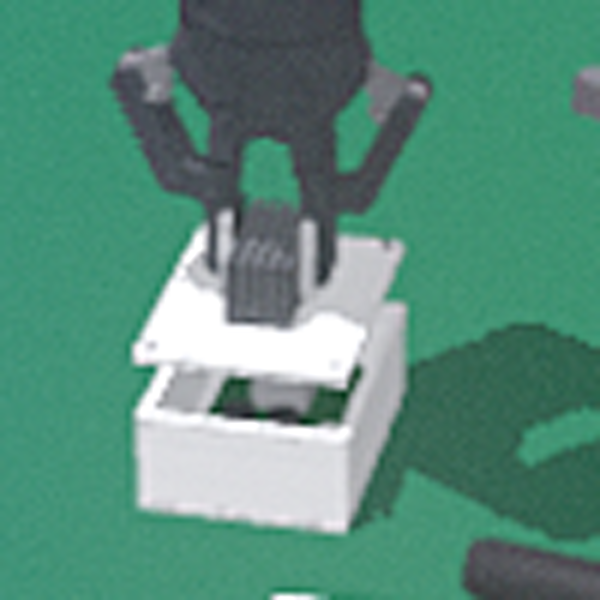

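View pics/s_h2c.png

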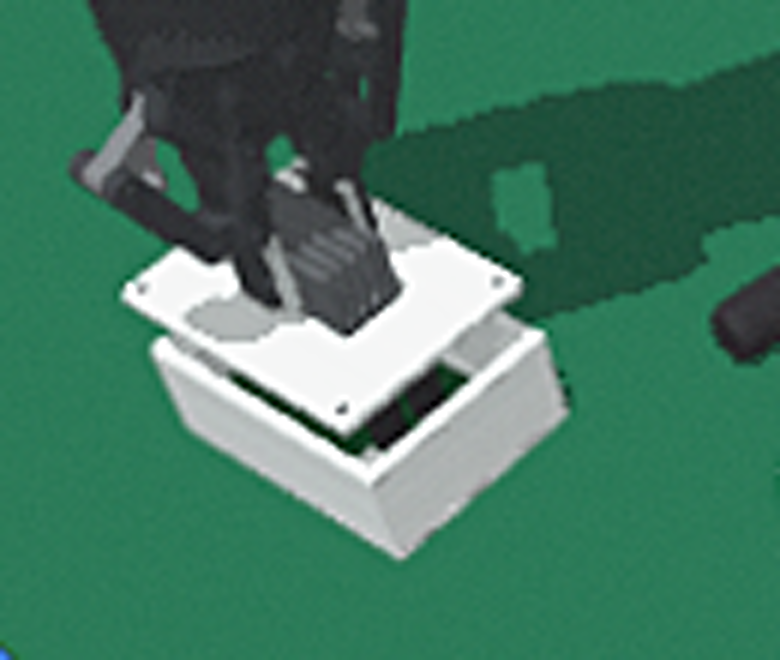

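```bash
cat > rel.py <<'E'
from h import *
C=calibration("wrist");c=dict(T=C['T_tool_cam'],K=C['mtx'],D=C['D'])
def hit(uv,X):
    o,d=ray(c,uv);return (o+d*(X-o[0])/d[0])*1000
def pair(a,b):
    # X so width = 90
    from scipy.optimize import brentq
    X=brentq(lambda X:hit(b,X)[1]-hit(a,X)[1]-90,-.02,.15)
    for XX in (X,):
        p,q=hit(a,XX),hit(b,XX);print("X",round(XX*1000,1),np.round(p,2),np.round(q,2),"mid y",(p[1]+q[1])/2,"z",(p[2]+q[2])/2,"ang",(q[2]-p[2])/90)
    return X
cv=pair((212.6,159.6),(423.5,159.6))
E
cat > rel2.py <<'E'
from rel import *
pair((226.2,151.9),(404.1,151.9))
for X in (.0405,.0425,.044): print(X,hit((226.2,151.9),X),hit((404.1,151.9),X))
E
python3 rel2.py
```

```text
X 14.3 [ 14.3  -44.38 -59.61] [ 14.3   45.62 -59.6 ] mid y 0.6213402193721471 z -59.60210565917004 ang 0.00012774981454381556
X 42.9 [ 42.93 -45.81 -61.74] [ 42.93  44.19 -61.71] mid y -0.8142038288636932 z -61.72190997289516 ang 0.00029901495395129194
0.0405 [ 40.5        -45.17828876 -61.82465319] [ 40.5         43.58332295 -61.79811215]
0.0425 [ 42.5        -45.70139151 -61.7512054 ] [ 42.5         44.07891649 -61.72435974]
0.044 [ 44.         -46.09371857 -61.69611955] [ 44.          44.45061164 -61.66904544]
```

Wrist picture: rim far corners at (226,152) and (404,152), cover corners at (212.6,159.6) and (423.5,159.6). The cover must shift about -1.3 mm (tool y) and -2.1 mm (tool z). I'll lower to 7 mm above the rim with that correction.

servo_tool:
  slide:
    - [0.005,-0.0013,-0.0021]
    - [0.01,-0.0013,-0.0021]
    - [0.015,-0.0013,-0.0021]
    - [0.0165,-0.0013,-0.0021]
    - [0.0165,-0.0013,-0.0021]
    - [0.0165,-0.0013,-0.0021]
    - [0.0165,-0.0013,-0.0021]
  delta_rot:
    - [0,0,0]
    - [0,0,0]
    - [0,0,0]
    - [0,0,0]
    - [0,0,0]
    - [0,0,0]
    - [0,0,0]
  claw: [-1,-1,-1,-1,-1,-1,-1]

```text
time: 14.55
tcp_pos: [0.5708, -0.2936, 0.069]
tcp_rot: [0.805, 1.57, -0.703]
ft_force: [-0.2, -0.2, -2.3]
finger_gap: 0.0272
```

```bash
python3 snap.py wrist w_h3; python3 snap.py side d_h3; python3 snap.py scene s_h3; python3 - <<'E'
from h import *
print(delta([.5721,-.2943,.0665],.065))
def cr(f,x,y,w,h,s):cv2.imwrite(f"pics/{f}c.png",cv2.resize(cv2.imread(f"pics/{f}.png")[y:y+h,x:x+w],None,fx=s,fy=s,interpolation=cv2.INTER_CUBIC))
cr("d_h3",300,100,100,100,6);cr("s_h3",100,140,130,110,6);cr("w_h3",200,130,240,120,3.3)
E
```

```text
t 14.55 [ 0.57075837 -0.29363383  0.0689552 ] yaw 0.06338991545801374 down [ 7.97396505e-04 -6.75256452e-04 -9.99999454e-01] gap 0.02720657706735357 F [-0.20733382 -0.19755679 -2.28210437] qd 0.002927530553985854
t 14.6 [ 0.57076165 -0.29361346  0.06896479] yaw 0.06341978918305258 down [ 8.23344387e-04 -6.74271220e-04 -9.99999434e-01] gap 0.02740567439353743 F [ 0.70759926  0.07337186 -2.09793933] qd 0.0014471489716097428
t 14.65 [ 0.57074074 -0.29360048  0.06898199] yaw 0.06340229160246112 down [ 8.07888807e-04 -6.65040025e-04 -9.99999453e-01] gap 0.0270947469288806 F [-0.35130103 -0.06337785 -2.26640669] qd 0.001325396833137097
(array([0.0024, 0.0013, 0.0008]), array([-0.0016,  0.0007, -0.0007]))
```

View pics/w_h3c.png

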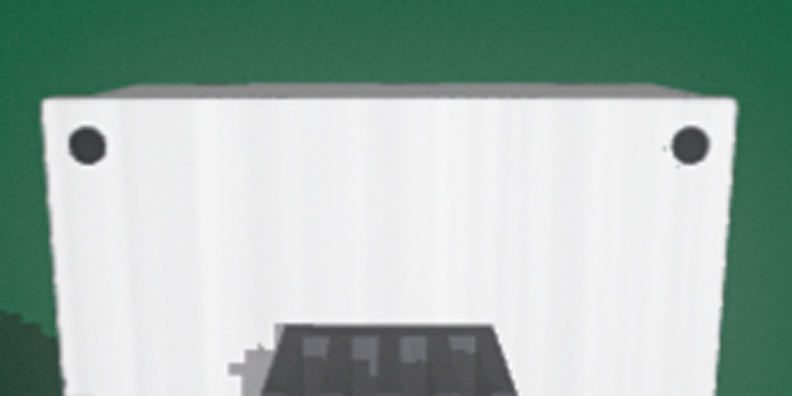

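View pics/d_h3c.png

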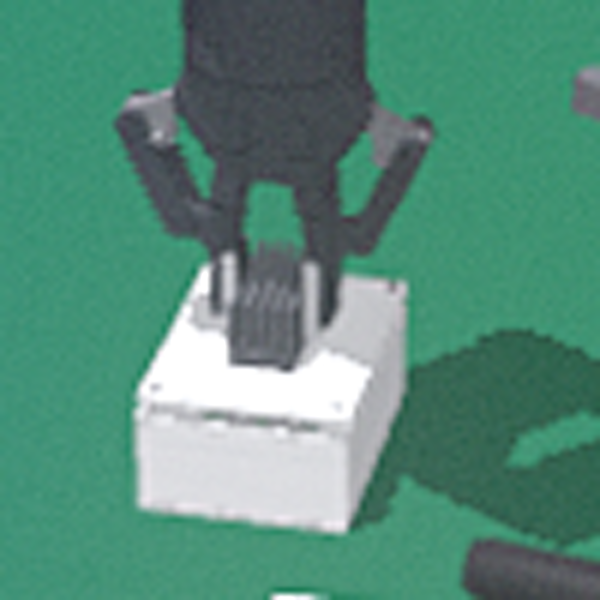

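View pics/s_h3c.png

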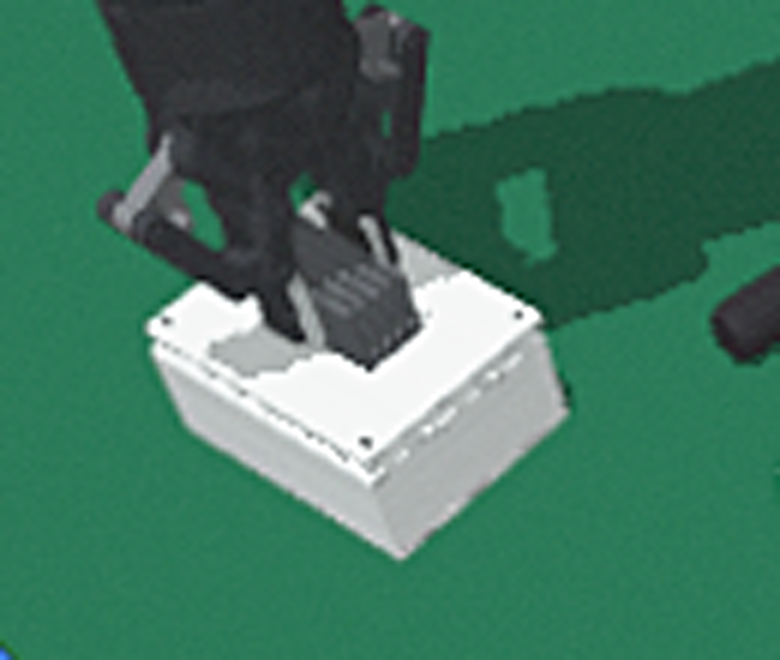

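servo_tool:
  slide:
    - [0,0.0012,0.0006]
    - [0,0.0012,0.0006]
    - [0,0.0012,0.0006]
    - [0,0.0012,0.0006]
  delta_rot:
    - [-0.001,0,0]
    - [-0.001,0,0]
    - [-0.001,0,0]
    - [-0.001,0,0]
  claw: [-1,-1,-1,-1]

```text
time: 15.1
tcp_pos: [0.5718, -0.294, 0.0687]
tcp_rot: [0.795, 1.57, -0.711]
ft_force: [0.0, -0.4, -3.2]
finger_gap: 0.0269
```

```bash
python3 snap.py scene s_h4; python3 snap.py side d_h4;python3 - <<'E'
from h import *
print(delta([.5721,-.2943,.0665],.065))
def cr(f,x,y,w,h,s):cv2.imwrite(f"pics/{f}c.png",cv2.resize(cv2.imread(f"pics/{f}.png")[y:y+h,x:x+w],None,fx=s,fy=s,interpolation=cv2.INTER_NEAREST))
cr("d_h4",315,140,60,55,11);cr("s_h4",115,170,85,65,9)
E
```

```text
t 15.1 [ 0.57180675 -0.29397187  0.06868304] yaw 0.0643896804708159 down [ 3.80533565e-04 -3.28001893e-04 -9.99999874e-01] gap 0.026920013698257247 F [ 0.00753543 -0.36587524 -3.17534254] qd 0.0016868251712922808
t 15.15 [ 0.57180395 -0.29397763  0.0686773 ] yaw 0.06443686250939232 down [ 3.59265014e-04 -3.25114696e-04 -9.99999883e-01] gap 0.02725410915402376 F [-0.16148251  0.94329773 -1.25585357] qd 0.0012601518455239774
(array([0.0022, 0.0003, 0.0003]), array([-0.0006,  0.0004, -0.0004]))
```

View pics/d_h4c.png

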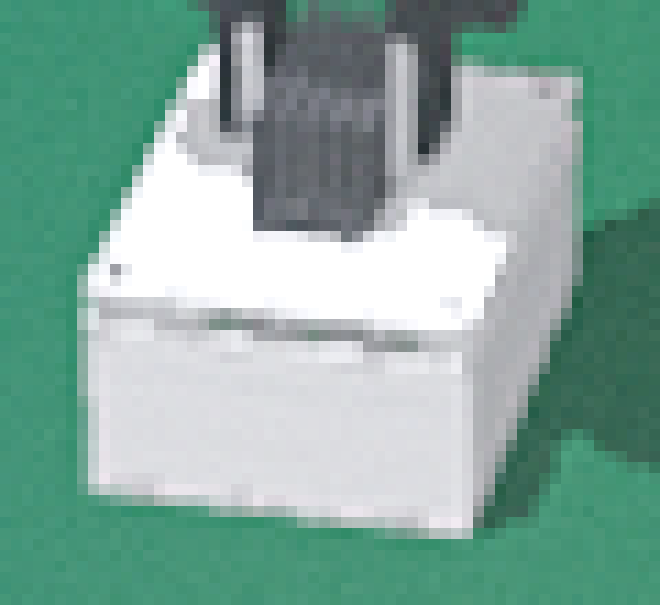

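View pics/s_h4c.png

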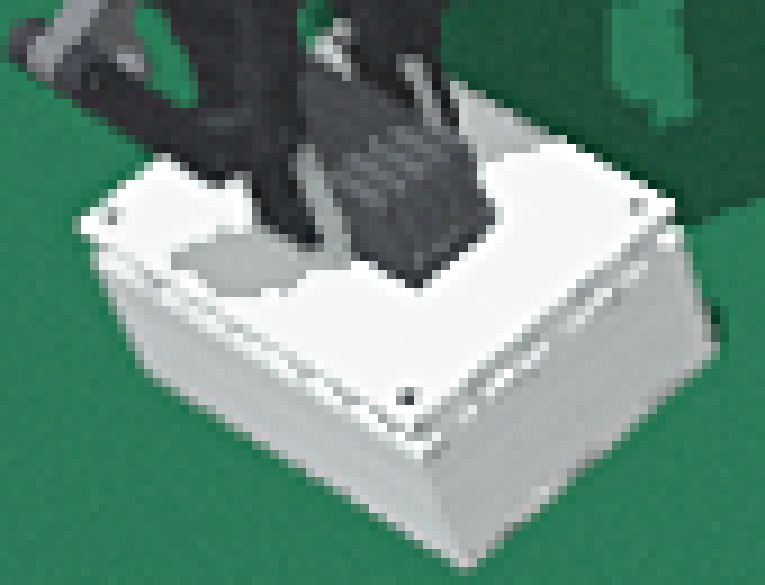

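Cover over the box: in the side view its front corners (323,166) and (358,172) sit directly over the box's corners. I'll lower it slowly.

servo_tool:
  slide:
    - [0.001,0.0003,0.0003]
    - [0.002,0.0003,0.0003]
    - [0.003,0.0003,0.0003]
    - [0.004,0.0003,0.0003]
    - [0.0045,0.0003,0.0003]
    - [0.005,0.0003,0.0003]
    - [0.005,0.0003,0.0003]
  delta_rot:
    - [0,0,0]
    - [0,0,0]
    - [0,0,0]
    - [0,0,0]
    - [0,0,0]
    - [0,0,0]
    - [0,0,0]
  claw: [-1,-1,-1,-1,-1,-1,-1]

```text
time: 15.9
tcp_pos: [0.5721, -0.2942, 0.0636]
tcp_rot: [0.688, 1.57, -0.818]
ft_force: [-0.8, -0.7, -2.6]
finger_gap: 0.0272
```

servo_tool:
  slide:
    - [0.0005,0,0]
    - [0.001,0,0]
  delta_rot:
    - [0,0,0]
    - [0,0,0]
  claw: [-1,-1]

```text
time: 16.1
tcp_pos: [0.5723, -0.2944, 0.0632]
tcp_rot: [0.86, 1.57, -0.647]
ft_force: [-2.3, 1.9, 3.3]
finger_gap: 0.0274
```

servo_tool:
  slide:
    - [0.0003,0,0]
    - [0.0003,0,0]
  delta_rot:
    - [0,0,0]
    - [0,0,0]
  claw: [-1,-1]

```text
time: 16.3
tcp_pos: [0.5723, -0.2944, 0.0632]
tcp_rot: [0.744, 1.57, -0.762]
ft_force: [-3.0, 1.7, 5.5]
finger_gap: 0.0272
```

```bash
python3 snap.py scene s_h5; python3 snap.py side d_h5;python3 - <<'E'
from h import *
def cr(f,x,y,w,h,s):cv2.imwrite(f"pics/{f}c.png",cv2.resize(cv2.imread(f"pics/{f}.png")[y:y+h,x:x+w],None,fx=s,fy=s,interpolation=cv2.INTER_NEAREST))
cr("d_h5",315,140,60,55,11);cr("s_h5",115,170,85,65,9)
E
```

```text
t 16.3 [ 0.57234395 -0.29441163  0.06322858] yaw 0.06452190444592502 down [ 6.21950753e-04 -5.93283617e-04 -9.99999631e-01] gap 0.027203190065888522 F [-3.04168995  1.69052056  5.54991868] qd 0.002125554414999632
t 16.35 [ 0.57236495 -0.29443679  0.06324892] yaw 0.06447368871187566 down [ 7.21843975e-04 -6.43366392e-04 -9.99999533e-01] gap 0.02711008913102516 F [-2.676373    1.85682324  4.9349714 ] qd 0.0015143203827741904
```

View pics/d_h5c.png

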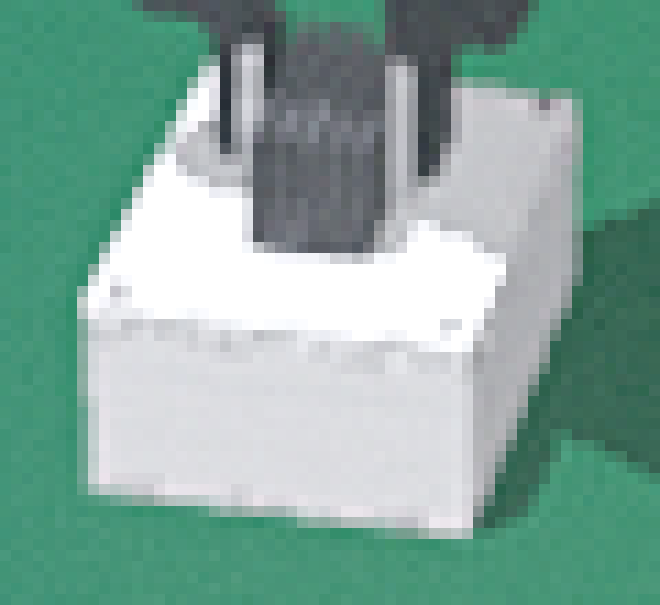

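View pics/s_h5c.png

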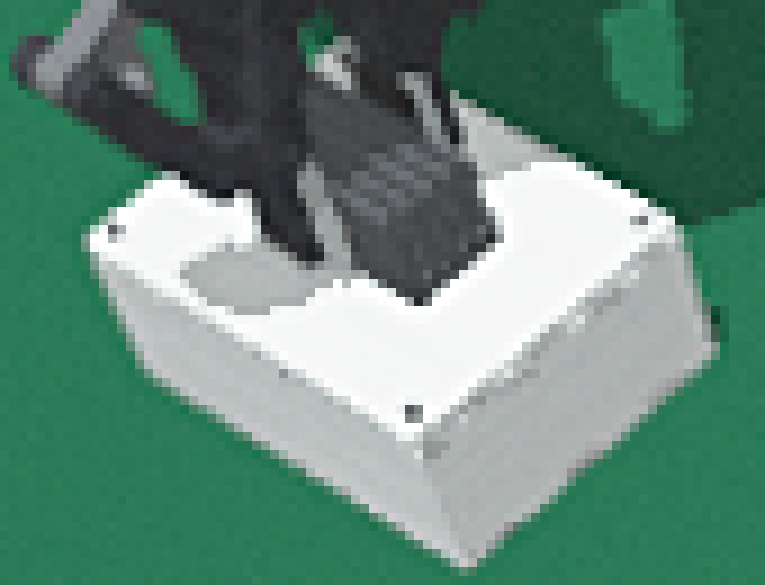

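It looks seated and flush in both views. I'll release and rise.

servo_tool:
  slide:
    - [-0.0005,0,0]
    - [-0.0005,0,0]
    - [-0.0005,0,0]
    - [-0.0005,0,0]
    - [-0.0005,0,0]
    - [-0.02,0,0]
    - [-0.05,0,0]
    - [-0.09,0,0]
    - [-0.12,0,0.03]
    - [-0.12,0,0.06]
    - [-0.12,0,0.06]
    - [-0.12,0,0.06]
  delta_rot:
    - [0,0,0]
    - [0,0,0]
    - [0,0,0]
    - [0,0,0]
    - [0,0,0]
    - [0,0,0]
    - [0,0,0]
    - [0,0,0]
    - [0,0,0]
    - [0,0,0]
    - [0,0,0]
    - [0,0,0]
  claw: [-0.25,-0.1,0.1,0.2,0.2,0.2,0.2,0.2,0.2,0.2,0.2,0.2]

```text
time: 17.6
tcp_pos: [0.5756, -0.3541, 0.1818]
tcp_rot: [-2.808, 1.57, 1.968]
ft_force: [-0.4, -0.8, 0.4]
finger_gap: 0.0514
```

```bash
python3 snap.py wrist w_f; python3 snap.py scene s_f; python3 snap.py side d_f;python3 - <<'E'
from h import *
def cr(f,x,y,w,h,s):cv2.imwrite(f"pics/{f}c.png",cv2.resize(cv2.imread(f"pics/{f}.png")[y:y+h,x:x+w],None,fx=s,fy=s,interpolation=cv2.INTER_NEAREST))
cr("d_f",315,140,60,55,11);cr("s_f",115,165,85,65,9)
E
```

```text
t 17.6 [ 0.5755541  -0.35414154  0.18177446] yaw 0.06343191749306373 down [-2.71793889e-04  6.47603478e-04 -9.99999753e-01] gap 0.0514295794832487 F [-0.40007206 -0.79802562  0.38163386] qd 0.030451118025597704
t 17.65 [ 0.57547077 -0.3533435   0.18129446] yaw 0.06429718071831876 down [-0.00100475  0.00127141 -0.99999869] gap 0.051143091425041705 F [-0.30720936  0.30798871 -0.19348381] qd 0.01331887442819726
t 17.7 [ 0.57548911 -0.3529491   0.18119301] yaw 0.06488214994478979 down [-0.00123853  0.00137657 -0.99999829] gap 0.05135768049641781 F [-0.55898783  0.0895439  -1.36914661] qd 0.007315520303162868
```

View pics/w_f.png

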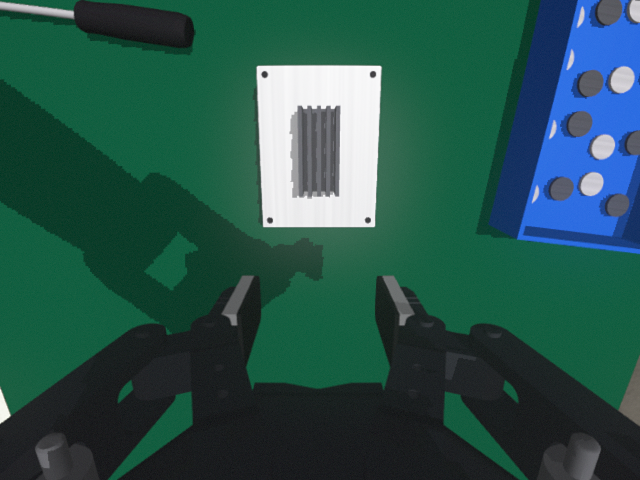

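View pics/d_fc.png

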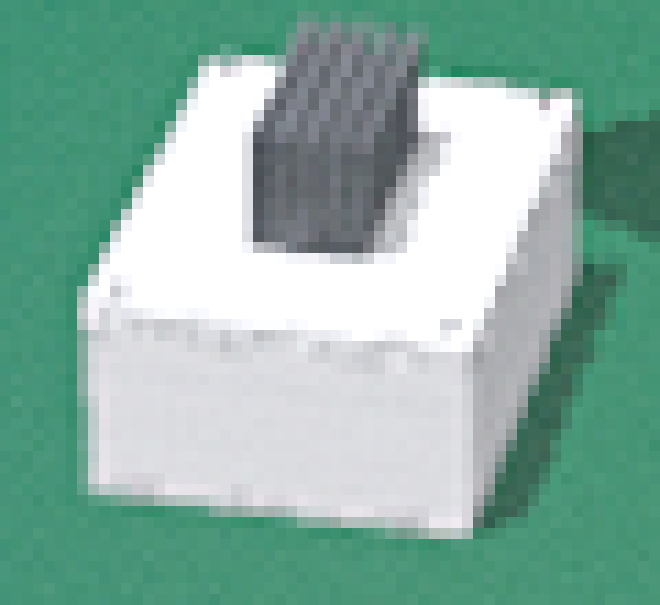

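View pics/s_fc.png

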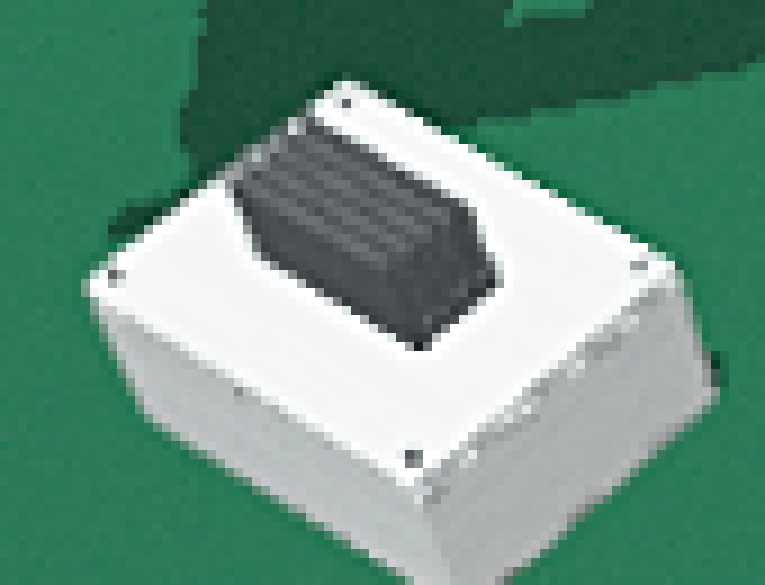

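View pics/s_f.png

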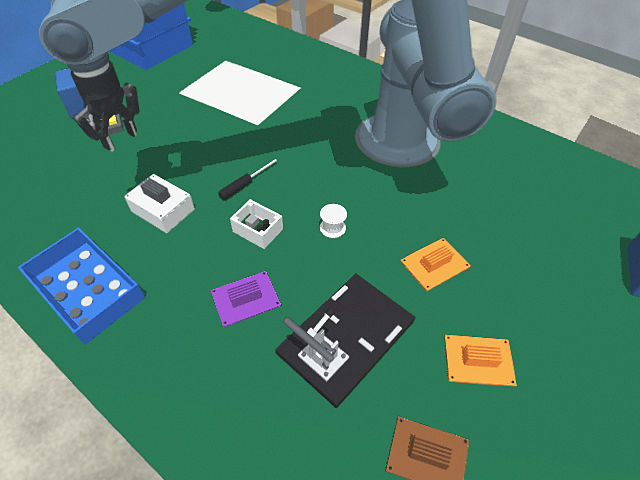

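```bash
python3 - <<'E'
from h import *
import pickle
c=pickle.load(open("pics/w_f.pkl","rb"))[0]
im=cv2.imread("pics/w_f.png");m=((im.min(2)>110)|((im.max(2)<110)&(im[:,:,1]<im[:,:,2].astype(int)+15))).astype(np.uint8)
m[:, :245]=0;m[:,395:]=0;m[240:]=0;m[:55]=0
m=cv2.morphologyEx((im.min(2)>110).astype(np.uint8)*(m>0),cv2.MORPH_CLOSE,np.ones((31,31)))
cnt=max(cv2.findContours(m,cv2.RETR_EXTERNAL,cv2.CHAIN_APPROX_NONE)[0],key=cv2.contourArea)
q=cv2.approxPolyDP(cnt,8,True).reshape(-1,2).astype(float);print(q.tolist())
o=np.array([(256.7,65.5),(381.3,65.8),(375.3,227),(262.8,227)])
M=np.array([(-45,60),(45,60),(45,-60),(-45,-60)])/1e3
def res(x):
    cc,s=np.cos(x[2]),np.sin(x[2]);return (proj(c,np.column_stack([x[0]+cc*M[:,0]-s*M[:,1],x[1]+s*M[:,0]+cc*M[:,1],np.full(4,.051)]))-o).ravel()
r=least_squares(res,[.5725,-.2947,.065]);print(r.x,np.round(r.fun,1).tolist())
a=cv2.imread("pics/scene0.png").astype(int);b=cv2.imread("pics/s_f.png").astype(int)
a2=cv2.imread("pics/side0.png").astype(int);b2=cv2.imread("pics/d_f.png").astype(int)
def cr(f,x,y,w,h,s):return cv2.resize(cv2.imread(f)[y:y+h,x:x+w],None,fx=s,fy=s,interpolation=cv2.INTER_NEAREST)
cv2.imwrite("pics/cmp.png",np.vstack([np.hstack([cr("pics/scene0.png",120,170,80,65,4.5),cr("pics/s_f.png",120,170,80,65,4.5)]),np.hstack([cr("pics/side0.png",310,145,80,50,4.5),cr("pics/d_f.png",310,145,80,50,4.5)])]))
E
```

```text
[[257.0, 66.0], [263.0, 226.0], [374.0, 226.0], [381.0, 67.0]]
[ 0.57328556 -0.29483647  0.06364189] [-0.6, -0.3, 0.7, -0.6, -0.1, 0.6, -0.1, 0.6]
```

View pics/cmp.png

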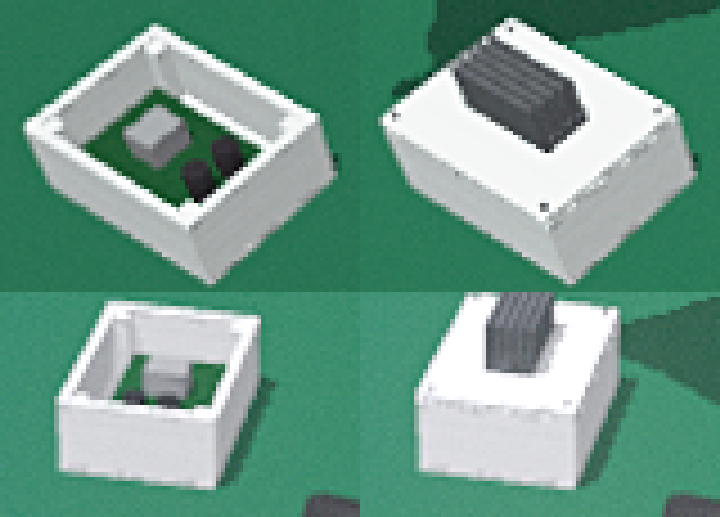

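```bash
python3 snap.py wrist w_f2; python3 - <<'E'
from h import *
import pickle
c=pickle.load(open("pics/w_f2.pkl","rb"))[0]
x,y,w,h=245,50,150,190;cv2.imwrite("pics/w_f2c.png",cv2.resize(cv2.imread("pics/w_f2.png")[y:y+h,x:x+w],None,fx=3,fy=3,interpolation=cv2.INTER_NEAREST))
E
```

```text
t 17.75 [ 0.57560108 -0.35284963  0.18129209] yaw 0.065197455838846 down [-0.00108662  0.0011798  -0.99999871] gap 0.05119395918755738 F [ 0.17030273 -0.90030684 -0.68257056] qd 0.004368842222755846
```

View pics/w_f2c.png

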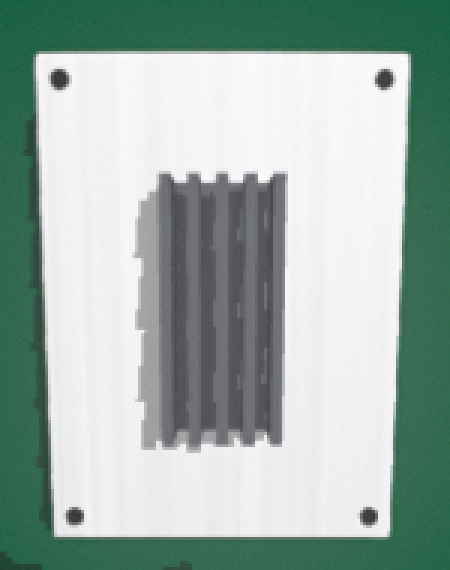

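```bash
python3 - <<'E'
from h import *
import pickle
c=pickle.load(open("pics/w_f2.pkl","rb"))[0]
o=np.array([(36,53),(411,54),(390,537),(53,537)])/3+[245,50]-.5
M=np.array([(-45,60),(45,60),(45,-60),(-45,-60)])/1e3
def res(x):
    cc,s=np.cos(x[2]),np.sin(x[2]);return (proj(c,np.column_stack([x[0]+cc*M[:,0]-s*M[:,1],x[1]+s*M[:,0]+cc*M[:,1],np.full(4,x[3] if len(x)>3 else .051)]))-o).ravel()
for x0 in([.5725,-.2947,.065],[.5725,-.2947,.065,.051]):
  r=least_squares(res,x0);print(r.x,np.round(r.fun,1).tolist())
print(finish_job())
E
```

```text
[ 0.57292193 -0.29466187  0.06234715] [-0.5, -0.5, 0.4, -0.5, 0.2, 0.8, -0.0, 0.5]
[ 0.57292396 -0.29463355  0.0623465   0.04928911] [-0.1, -0.1, -0.0, -0.0, -0.2, 0.2, 0.3, -0.1]
the job is handed in; nothing more can be done
None
```

I swung the hold-down finger up past centre by its bar and released it; it stays open. I then lifted the cover out by its fins, set it gently on the larger (90 x 120 mm) box, let go and backed off. The job was handed in at about 17.8 s.

**Last checks:**
- **Position:** the final wrist view puts the cover at (0.5729, -0.2947), yaw 0.062. The box rim, measured beforehand, was at (0.5725, -0.2947), yaw 0.065. That agrees to about 0.5 mm and 0.003 rad.
- **Seating:** the side and scene pictures show the cover flat and flush. Contact force on setting down was about 8 N.
- **Undisturbed:** before-and-after pictures show the box unmoved. The other objects look unchanged by eye, though I did not measure them.

**What disagreed:**
- **Heights:** single-view wrist heights read 2 to 4 mm low for the cover in the jig and about 2 mm low in the final view. I went by contact for the final height.
- **Positions:** an earlier final picture, taken while the arm was still settling, gave a 0.8 mm offset. Over the box, measured and commanded positions differed by 1 to 2 mm, which I corrected before lowering.
- **Swing force:** the force on the tool reached about 21 N midway through the swing, because my arc ran slightly inside the true one. I corrected it for the second half.

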